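# Shake the specimen jars

### The job

Stand all the specimen jars from the white mat upright in the shaker's row tray, press the red clamp lever down until it snaps and stays down by itself, and then hold the green start pedal fully down for about two seconds. After that raise the lever again and stand all the jars upright in the blue collection tray. The jars are thin-walled, so never grip one harder than 15 N (about 6 N is enough), and leave the other things on the bench where they are.

Things in the scene. Friction and masses are not known exactly. Their poses are not given: they have to be found in the camera images.
- jar_red: specimen jar with a red lid, an upright cylinder 48 mm in diameter and 58 mm tall, about 60 g, thin-walled: crushed by a grip of more than 15 N (force of each finger); 6 N holds it. Origin at the centre of its underside, z up along its axis. May be absent (None).
- jar_yellow: specimen jar with a yellow lid, an upright cylinder 48 mm in diameter and 58 mm tall, about 60 g, thin-walled: crushed by a grip of more than 15 N (force of each finger); 6 N holds it. Origin at the centre of its underside, z up along its axis. May be absent (None).
- jar_green: specimen jar with a green lid, an upright cylinder 48 mm in diameter and 58 mm tall, about 60 g, thin-walled: crushed by a grip of more than 15 N (force of each finger); 6 N holds it. Origin at the centre of its underside, z up along its axis. May be absent (None).
- jar_white: specimen jar with a white lid, an upright cylinder 48 mm in diameter and 58 mm tall, about 60 g, thin-walled: crushed by a grip of more than 15 N (force of each finger); 6 N holds it. Origin at the centre of its underside, z up along its axis. May be absent (None).
- mat: flat white paper mat 200 x 190 mm, 4 mm thick, fixed; the jars stand on it at the start. Origin under its centre.
- collect_tray: blue shallow open tray, fixed, outside 200 (x) x 190 (y) x 22 mm high, walls and floor 5 mm thick; origin at the centre of its underside, so its inner floor is 5 mm above the origin. Room for all the jars side by side.
- shaker: cream bench shaker, fixed. Body 220 (own x) x 315 (own y) mm, top at 70 mm; its front faces its own -x, towards the robot. Origin on the table; in its own frame the body spans x -0.105 to 0.115 and y -0.165 to 0.15 m. On top lies the row tray (see tray_in), at the +x side of that an orange jaw, and beside it at the +y end the clamp lever.
- tray_in (a point): centre of the black floor (74 mm above the table) of the shaker's row tray; axes as the shaker's. Inside 80 mm along x, 190 along y: up to three jars stand in a row along y, 62 mm apart. Fence 15 mm high on three sides; the +x side is an orange jaw 18 mm high, its face at x = +40 mm with the lever up. The lever slides it 25 mm to -x, gathering the jars loosely.
- clamp_lever (a joint): clamp lever, rad: 0 = up (arm raised 0.70 rad above level, pointing to the shaker's -x), grows as it is pressed down, 0.80 = down at its stop (arm 0.10 rad below level). Sprung upwards, at most about 7 N at the grip; past 0.68 it snaps over centre and stays down by itself; to raise it, lift it (about 3 N at the grip) back past 0.68, after which its spring takes it up to 0.
- lever_grip (a point): middle of the part of the red round bar to hold on the end of the clamp lever: bar 16 mm in diameter, lying along the shaker's y, and free for 25 mm either side of this point; the steel arm (12 mm wide) joins it 35 mm away towards the shaker's -y. Site is on the bar's axis; its orientation turns with the lever.
- lever_hinge (a point): point on the clamp lever's hinge axis (which runs along the shaker's y), level with lever_grip in y; the grip moves on an arc of radius 130 mm about it.
- pedal_base: steel base plate of the start pedal, 130 x 85 mm, 8 mm thick, fixed; origin under its centre. The green treadle above it is hinged at the +x end, 50 mm from the origin and 20 mm above the table, and rises towards its own -x end.
- start_pedal (a joint): start pedal, rad: 0 = up (treadle slopes 0.26 rad), 0.20 = fully down at its stop. Spring: about 3.5 N to start and 8.5 N fully down, pressed at pedal_pad; it comes up by itself.
- pedal_pad (a point): where to press the green treadle (70 mm wide, 100 long): on its top face, 80 mm from the hinge, about 44 mm above the table when up and about 16 mm lower when fully down; moves with the treadle.
- wash_bottle: white round bottle 60 mm wide, 150 tall; a bystander. Origin at the centre of its underside.
- media_bottle: clear glass bottle with orange cap, 70 mm wide, 150 tall; a bystander. Origin at the centre of its underside.
- timer: small white timer 60 x 70 x 25 mm; a bystander. Origin at the centre of its underside.
- marker: blue marker pen 14 mm thick, about 110 long, lying flat; a bystander. Origin at the centre of its underside.
- dropper: small amber bottle with white cap 32 mm wide, 60 tall; a bystander. Origin at the centre of its underside.
Things that resemble listed ones, but are neither listed nor needed, are in the scene too. What is shaped like the jar_red but black or purple is not meant.

How it is judged:
On the way, in this order (a step that is already met when the one before it is completed fails the run):
1. all jars stand upright and released in the shaker's row tray, the lever still up (x of jar_red in the frame of tray_in between -0.026 and 0.026 m and y of jar_red in the frame of tray_in between -0.08 and 0.08 m and z of jar_red in the frame of tray_in between -0.008 and 0.008 m and angle between each of jar_red, jar_yellow, jar_green, jar_white's own z axis and vertical below 0.3 rad and x of jar_yellow in the frame of tray_in between -0.026 and 0.026 m and y of jar_yellow in the frame of tray_in between -0.08 and 0.08 m and z of jar_yellow in the frame of tray_in between -0.008 and 0.008 m and x of jar_green in the frame of tray_in between -0.026 and 0.026 m and y of jar_green in the frame of tray_in between -0.08 and 0.08 m and z of jar_green in the frame of tray_in between -0.008 and 0.008 m and x of jar_white in the frame of tray_in between -0.026 and 0.026 m and y of jar_white in the frame of tray_in between -0.08 and 0.08 m and z of jar_white in the frame of tray_in between -0.008 and 0.008 m and contact force between the fingers and jar_red below 0.1 N and contact force between the fingers and jar_yellow below 0.1 N and contact force between the fingers and jar_green below 0.1 N and contact force between the fingers and jar_white below 0.1 N and value of joint clamp_lever below 0.08 rad), for 0.2 s.
2. the clamp lever is down and stays down without being touched, the jars in the tray (x of jar_red in the frame of tray_in between -0.026 and 0.026 m and y of jar_red in the frame of tray_in between -0.08 and 0.08 m and z of jar_red in the frame of tray_in between -0.008 and 0.008 m and angle between each of jar_red, jar_yellow, jar_green, jar_white's own z axis and vertical below 0.3 rad and x of jar_yellow in the frame of tray_in between -0.026 and 0.026 m and y of jar_yellow in the frame of tray_in between -0.08 and 0.08 m and z of jar_yellow in the frame of tray_in between -0.008 and 0.008 m and x of jar_green in the frame of tray_in between -0.026 and 0.026 m and y of jar_green in the frame of tray_in between -0.08 and 0.08 m and z of jar_green in the frame of tray_in between -0.008 and 0.008 m and x of jar_white in the frame of tray_in between -0.026 and 0.026 m and y of jar_white in the frame of tray_in between -0.08 and 0.08 m and z of jar_white in the frame of tray_in between -0.008 and 0.008 m and value of joint clamp_lever above 0.74 rad and contact force between each of the arm, the fingers and clamp_lever below 0.1 N), for 0.3 s.
3. the start pedal is held fully down for at least a second with the lever down and the jars in the tray (x of jar_red in the frame of tray_in between -0.026 and 0.026 m and y of jar_red in the frame of tray_in between -0.08 and 0.08 m and z of jar_red in the frame of tray_in between -0.008 and 0.008 m and angle between each of jar_red, jar_yellow, jar_green, jar_white's own z axis and vertical below 0.3 rad and x of jar_yellow in the frame of tray_in between -0.026 and 0.026 m and y of jar_yellow in the frame of tray_in between -0.08 and 0.08 m and z of jar_yellow in the frame of tray_in between -0.008 and 0.008 m and x of jar_green in the frame of tray_in between -0.026 and 0.026 m and y of jar_green in the frame of tray_in between -0.08 and 0.08 m and z of jar_green in the frame of tray_in between -0.008 and 0.008 m and x of jar_white in the frame of tray_in between -0.026 and 0.026 m and y of jar_white in the frame of tray_in between -0.08 and 0.08 m and z of jar_white in the frame of tray_in between -0.008 and 0.008 m and value of joint clamp_lever above 0.74 rad and value of joint start_pedal above 0.18 rad), for 1 s.
4. the clamp lever is up again (value of joint clamp_lever below 0.08 rad), for 0.2 s.
At the end, for the whole second after the job is handed in: Every jar present stands upright (within 0.3 rad) on the floor of the blue collection tray (its origin within 85 mm in x and 80 mm in y of the tray's centre), released; the clamp lever is up (below 0.08 rad) and the pedal is up (below 0.03 rad) (x of jar_red in the frame of collect_tray between -0.085 and 0.085 m and y of jar_red in the frame of collect_tray between -0.08 and 0.08 m and z of jar_red in the frame of collect_tray between -0.003 and 0.013 m and angle between each of jar_red, jar_yellow, jar_green, jar_white's own z axis and vertical below 0.3 rad and x of jar_yellow in the frame of collect_tray between -0.085 and 0.085 m and y of jar_yellow in the frame of collect_tray between -0.08 and 0.08 m and z of jar_yellow in the frame of collect_tray between -0.003 and 0.013 m and x of jar_green in the frame of collect_tray between -0.085 and 0.085 m and y of jar_green in the frame of collect_tray between -0.08 and 0.08 m and z of jar_green in the frame of collect_tray between -0.003 and 0.013 m and x of jar_white in the frame of collect_tray between -0.085 and 0.085 m and y of jar_white in the frame of collect_tray between -0.08 and 0.08 m and z of jar_white in the frame of collect_tray between -0.003 and 0.013 m and contact force between the fingers and jar_red below 0.1 N and contact force between the fingers and jar_yellow below 0.1 N and contact force between the fingers and jar_green below 0.1 N and contact force between the fingers and jar_white below 0.1 N and value of joint clamp_lever below 0.08 rad and value of joint start_pedal below 0.03 rad); the robot touches nothing.
It fails at once if a jar is gripped with more than 15 N a finger (over 32 N, both fingers together), or pressed that hard by the gripper or arm (contact force between any of the arm, the fingers and jar_red above 32 N or contact force between any of the arm, the fingers and jar_yellow above 32 N or contact force between any of the arm, the fingers and jar_green above 32 N or contact force between any of the arm, the fingers and jar_white above 32 N).
It fails at once if a bystander is moved more than 40 mm (distance of any of wash_bottle, media_bottle, timer, marker, dropper from where it was at the start of the episode above 0.04 m).
Of jar_red, jar_yellow, jar_green, jar_white only 2 to 3 are there at a start; the rules pass over those that are not, and their reading is None.
At some moment in a run one of jar_red, jar_yellow, jar_green, jar_white may be knocked a few centimetres aside while the robot is not near it.
It also fails if it takes over 210 s, if anything falls off the work surface, if the arm or the gripper's body presses on something with over 40 N, if the wrist force passes 120 N, or if a joint passes its speed limit or range.

### The arm

A 6-joint arm with a two-finger parallel gripper is mounted at the origin on the work surface. World frame = base frame: x ahead of the robot, y to its left, z up, the work surface at z = 0. Lengths are in m, angles in rad, forces in N, time in s.
With the tool pointing down it reaches from about 0.25 to 0.725 m from the base axis. Payload 4 kg.
Tool frame: the origin (TCP) lies on the centre line of the jaws, within the pads' length; the fingertips stand 22 mm ahead of it and the grasp point (between the pads) lies 3 mm ahead of it (bot.tip_reach is the distance from the TCP to the fingertips, in m); z points along the fingers, y is the line along which they close (so a half turn about z gives the same grasp; the last joint's range is limited). The gripper opens to 85 mm and grips with 20 to 120 N. Pads are 22 mm wide; open, the fingers measure 114 mm over their backs; the gripper's body (76 mm by 85 mm) begins 54 mm behind the grasp point. The pads swing forward as they close: fully open they stand 13 mm farther back than shut.
Start: joints at [1.102, 0.241, 0.005, 1.335, 0, 1.571], TCP at [0.226, 0.446, 0.253] pointing down, gripper open.
Joint ranges: [-2.72, 2.72], [-1.05, 1.87], [-1.09, 1.28], [-1.99, 2.15], [-1.42, 1.44], [-3.14, 3.14]. Speed limits (rad/s): [2.79, 2.79, 3.14, 3.14, 3.14, 3.14].

### API

Orientations are given as a unit quaternion [x, y, z, w].
In Python, from workcell import bot gives the robot as it stands. The module is installed in compiled form; this text tells all that it offers.
- The arm moves only by the tool apply_moves, never from a script. Its argument "commands" is a list of rows, each a list of 4 numbers: the shift along the tool's x, y, z scaled (see below), then the turn about the tool's z scaled (see below). In form: [[tx, ty, tz, roll], ...]. A call has exactly 5 rows; each row shifts and turns the commanded pose from where the row before left it, along the tool's axes as they then stand; what a row does not reach is not made up. The controller multiplies each number of a shift by 20 mm and each number of a turn by 60 degrees. A row lasts 1/12 s, in which the tool goes at most 41.7 mm and 7.16 degrees, less where a joint would pass 70% of its speed; a pose out of reach is approached as far as the arm can. A call with a number of a shift or a turn outside -1 to 1 is refused whole. A call with a gripper value outside its range is refused whole. "claw" is the closure, from 0 (fully open) to 1 (shut), set as the call begins (left out, the last holds). The fingers move at their own pace and stop on an object; the grip force is fixed at half the most. Time passes only in rows, so rows that do not move let the fingers close, or fill a call up. It gives the time, the measured TCP pose, the force, the opening and the grip force at its end, in the units of the state.
- bot.get_obs(): the state, without advancing time (a new reading comes with each control period).
- bot.camera(name): name is "scene" or "top" or "wrist"; returns a dict with "image" (480x640x3 uint8, blue, green, red), "camera_matrix" (3x3 intrinsics, pixels), "k1" (the pictures are not rectified: a ray, as slopes to the right and down, at radius r is drawn at 1 + k1 r^2 times it, then the intrinsics apply), "R" (3x3) and "t" (3): a world point X has camera coordinates R X + t. Camera axes: x right, y down, z forward; pixel columns grow to the right and rows downward; lengths in m; the calibration is good to about 2 mm. A picture is of the moment at which its call begins. There is no depth.
- bot.job_done(): hands the job in; it is judged then, once.
The state is a dict: "clock": time; "joint_pos": joint angles; "joint_vel": joint speeds; "tau": joint torques, N m; "eef_pos": TCP position; "tool_rot": TCP orientation; "ft_force": force on the tool from outside, world axes, zero at the start; "ft_torque": the same for the moment, N m; "grip_width": finger opening in m; "grasp_force": force on a finger pad.
Only numpy, scipy, OpenCV 4.12 (cv2) and the standard library are available. Lean on these libraries where they do the work, as an engineer would, in place of code of your own. Each camera call takes 0.05 s, during which the arm holds its last target. There are 200 camera calls.

## Working session

There is one attempt and no reset: what is moved stays moved. The work goes in short steps, Python scripts to look and compute and a tool call to move; the robot and the scene stay as the last step left them, time stands still between calls to the robot, and variables do not carry over. Pictures are saved under pics/ and viewed, at most 14 in all, crops included, and the job is handed in when it is done.

Besides the shell and the picture viewer there is one more tool, called after "Emit:" by a JSON object that holds its "method" and its "body". apply_moves: Moves the arm, as the interface text tells. Shifts and turns lie within -1 to 1; 1 stands for 20 mm of shift or 60 degrees of turn. Its arguments: {"type":"object","properties":{"commands":{"type":"array","items":{"type":"array","items":{"type":"number","minimum":-1,"maximum":1}}},"claw":{"type":"number"}},"required":["commands"]}

```bash
mkdir -p pics; ls; cat > h.py <<'E'
import numpy as np, cv2
from workcell import bot
def snap(n,f=None):
    c=bot.camera(n)
    if f: cv2.imwrite('pics/'+f,c['image'])
    return c
def ray(c,u,v):
    K=np.array(c['camera_matrix'],float); k=float(c['k1'])
    p=cv2.undistortPoints(np.array([[[u,v]]],float),K,np.array([k,0,0,0,0.]))[0,0]
    R=np.array(c['R']);t=np.array(c['t'])
    return -R.T@t, R.T@np.array([p[0],p[1],1.])
def onz(c,u,v,z):
    o,d=ray(c,u,v); return o+d*(z-o[2])/d[2]
def proj(c,X):
    K=np.array(c['camera_matrix'],float)
    q,_=cv2.projectPoints(np.array([X],float),cv2.Rodrigues(np.array(c['R']))[0],np.array(c['t'],float),K,np.array([float(c['k1']),0,0,0,0.]))
    return q[0,0]
def tri(c1,p1,c2,p2):
    o1,d1=ray(c1,*p1);o2,d2=ray(c2,*p2)
    s=np.linalg.lstsq(np.array([d1,-d2]).T,o2-o1,rcond=None)[0]
    a=o1+d1*s[0];b=o2+d2*s[1]; return (a+b)/2,np.linalg.norm(a-b)
E
python3 - <<'E'
from h import *
for n in('scene','top'):
    c=snap(n,n+'0.png');print(n,c['k1'],(-np.array(c['R']).T@c['t']).round(3))
o=bot.get_obs();print({k:np.round(v,3) for k,v in o.items()},bot.tip_reach)
from scipy.spatial.transform import Rotation as Ro
print(Ro.from_quat(o['tool_rot']).as_matrix().round(3))
E
```

```text
pics
scene -0.11798667493323055 [ 1.201 -0.291  1.203]
top 0.005073519241768726 [0.322 0.018 1.397]
{'clock': np.float64(0.1), 'joint_pos': array([1.102, 0.241, 0.004, 1.335, 0.   , 1.571]), 'joint_vel': array([-0.   , -0.002,  0.003, -0.   ,  0.   ,  0.   ]), 'tau': array([-0.0000e+00, -3.7314e+01,  2.5301e+01,  1.1000e-02, -0.0000e+00,
        0.0000e+00]), 'eef_pos': array([0.226, 0.446, 0.252]), 'tool_rot': array([ 0.232,  0.973, -0.001, -0.   ]), 'ft_force': array([0.151, 0.266, 0.69 ]), 'ft_torque': array([ 0.008, -0.007,  0.002]), 'grasp_force': np.float64(0.0), 'grip_width': np.float64(0.086)} 0.022
[[-0.892  0.452 -0.001]
 [ 0.452  0.892 -0.002]
 [ 0.    -0.002 -1.   ]]
```

View pics/top0.png

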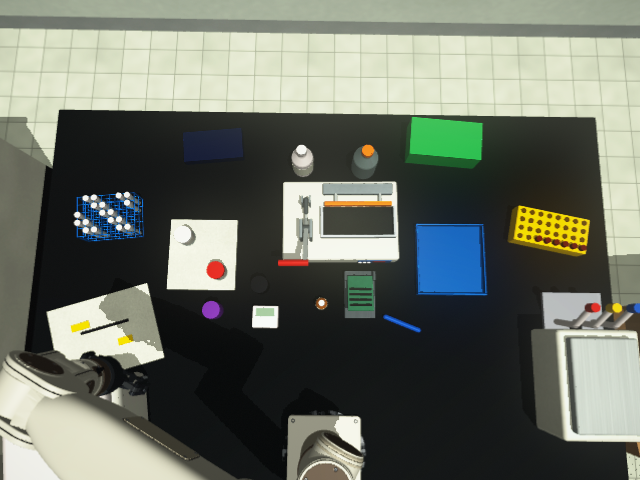

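View pics/scene0.png

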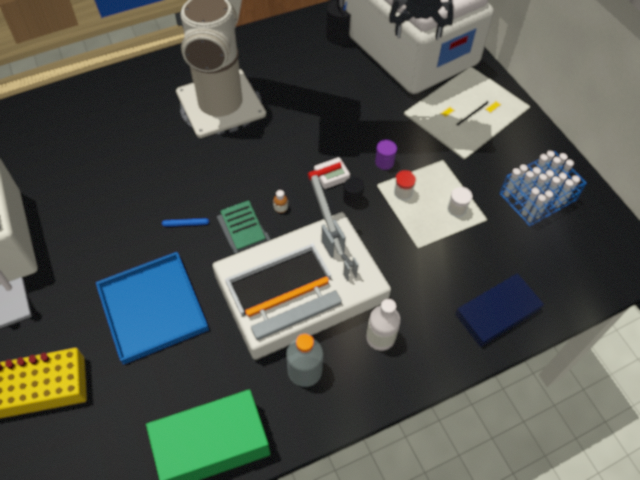

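The top view shows jar-shaped things: red lid (216,270) and white lid (185,235), both on the mat, plus purple (211,310) and black (260,284) off it. Only the red and white lidded ones fit, and I see no yellow or green jar. The shaker is at (340,222), lever bar (293,263), pedal (360,293) and blue tray (451,259). I'll measure these and confirm in an enlarged crop.

```bash
cat >> h.py <<'E'
def blob(im,lo,hi,roi=None,amin=15):
    h=cv2.cvtColor(im,cv2.COLOR_BGR2HSV); m=cv2.inRange(h,np.array(lo),np.array(hi))
    if roi:
        z=np.zeros_like(m);x0,y0,x1,y1=roi;z[y0:y1,x0:x1]=m[y0:y1,x0:x1];m=z
    cs,_=cv2.findContours(m,cv2.RETR_EXTERNAL,cv2.CHAIN_APPROX_NONE)
    return sorted([c for c in cs if cv2.contourArea(c)>=amin],key=cv2.contourArea,reverse=True)
E
python3 - <<'E'
from h import *
t=snap('top');s=snap('scene')
def rect(c,im,lo,hi,roi,z,name):
    for b in blob(im,lo,hi,roi)[:2]:
        r=cv2.minAreaRect(b); P=np.array([onz(c,*p,z)[:2] for p in cv2.boxPoints(r)])
        print(name,np.round(r[0],1),np.round(r[1],1),'ctr',P.mean(0).round(4),'\n',P.round(3).tolist())
I=t['image'];J=s['image']
rect(t,I,(0,150,100),(8,255,255),(200,255,235,285),.062,'redlid')
rect(t,I,(0,0,215),(180,40,255),(172,222,196,250),.062,'whitelid?')
rect(t,I,(0,0,150),(180,60,255),(160,212,245,297),.004,'mat')
rect(t,I,(100,120,100),(125,255,255),(405,215,495,300),.022,'ctray')
rect(t,I,(0,0,150),(40,80,255),(275,175,405,268),.07,'shaker')
rect(t,I,(0,0,0),(180,255,45),(318,200,398,240),.074,'rowtray')
rect(t,I,(8,150,120),(20,255,255),(318,195,400,212),.092,'jaw')
rect(t,I,(0,150,80),(8,255,255),(270,255,315,270),.17,'bar')
rect(t,I,(60,60,30),(90,255,255),(340,265,380,320),.04,'pedal')
rect(s,J,(0,150,80),(8,255,255),(300,155,345,185),.17,'bar scene')
a=cv2.resize(I[215:325,160:320],(800,550),interpolation=cv2.INTER_CUBIC)
cv2.imwrite('pics/crop1.png',a)
b=cv2.resize(I[170:330,270:405],(675,600)[:2],interpolation=cv2.INTER_CUBIC)[:600]
cv2.imwrite('pics/crop2.png',cv2.resize(I[175:325,270:410],(560,600),interpolation=cv2.INTER_CUBIC))
E
```

```text
redlid [215.5 269.5] [17. 17.] ctr [0.4738 0.295 ] 
 [[0.473, 0.327], [0.506, 0.297], [0.474, 0.263], [0.442, 0.293]]
whitelid? [183.5 235.5] [27. 23.] ctr [0.5655 0.3862] 
 [[0.602, 0.42], [0.603, 0.357], [0.529, 0.353], [0.528, 0.415]]
mat [201.8 254.1] [67.7 71. ] ctr [0.5248 0.3476] 
 [[0.427, 0.44], [0.629, 0.445], [0.623, 0.252], [0.421, 0.252]]
ctray [451.  259.5] [71. 70.] ctr [ 0.5158 -0.3495] 
 [[0.614, -0.254], [0.617, -0.452], [0.417, -0.442], [0.415, -0.25]]
shaker [340.5 220.5] [ 77. 115.] ctr [ 0.6124 -0.0395] 
 [[0.717, 0.12], [0.722, -0.198], [0.507, -0.194], [0.503, 0.114]]
jaw [357.5 203.5] [ 5. 67.] ctr [ 0.6535 -0.084 ] 
 [[0.659, 0.006], [0.662, -0.174], [0.648, -0.174], [0.645, 0.006]]
bar [293.  262.5] [ 5. 30.] ctr [0.4812 0.082 ] 
 [[0.487, 0.119], [0.488, 0.045], [0.475, 0.045], [0.475, 0.119]]
pedal [360. 293.] [34. 26.] ctr [ 0.4175 -0.0945] 
 [[0.463, -0.059], [0.464, -0.13], [0.372, -0.129], [0.371, -0.059]]
bar scene [323.8 169.9] [ 6.6 33.8] ctr [0.4515 0.0938] 
 [[0.442, 0.058], [0.444, 0.133], [0.461, 0.13], [0.459, 0.055]]
```

View pics/crop1.png

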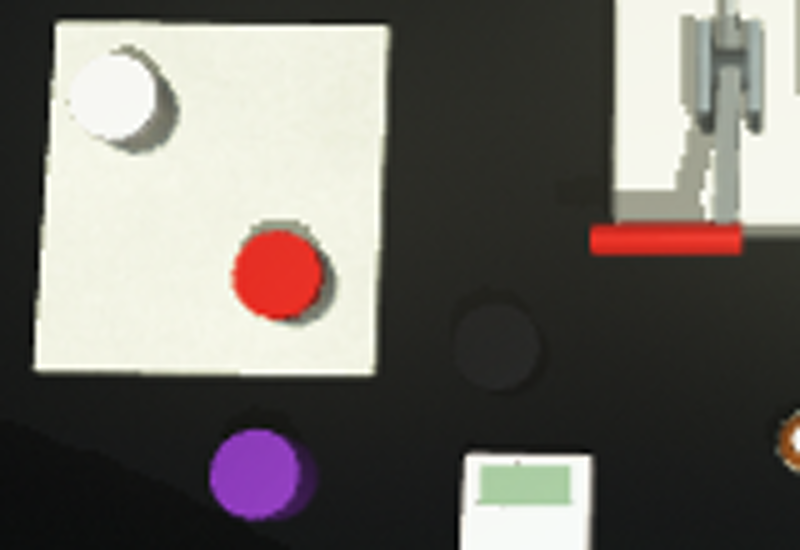

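View pics/crop2.png

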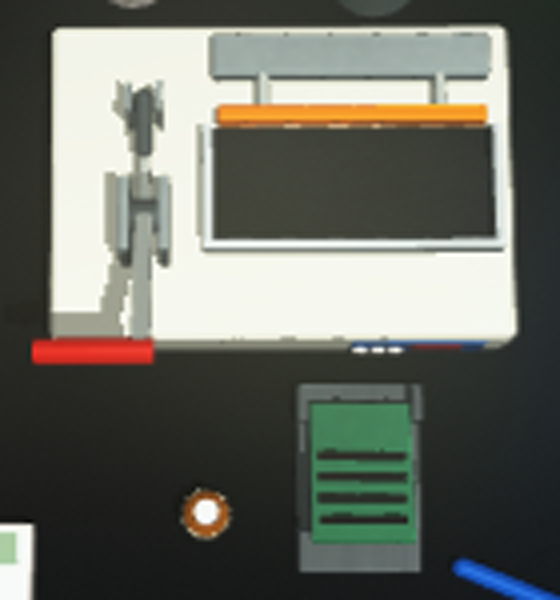

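The crop confirms it: red lid centre (215.6,269.8) and white lid (182.4,234.2) are on the mat, while the purple and black ones are decoys off it. The row tray interior spans cols 323–394, the lever bar cols 278–308 at row 263, and the pedal base rows 271–318.

```bash
python3 - <<'E'
from h import *
t=snap('top');s=snap('scene')
f=lambda u,v,z:onz(t,u,v,z)[:2].round(4)
print('red',f(215.6,269.8,.062),'white',f(182.4,234.2,.062),'black',f(260,284,.058),'purple',f(211,310,.058))
c2=lambda x,y:(270+x/4-.4,175+y/4-.4)
for p in((213,238),(497,238),):print('fence in',f(*c2(*p),.089))
for p in((218,123),(488,123)):print('jaw face top',f(*c2(*p),.092))
for p in((52,335),(515,343),(505,28),(55,28)):print('body',f(*c2(*p),.07))
for p in((298,385),(420,385),(300,571),(420,571)):print('base',f(*c2(*p),.008))
J=s['image'];b=blob(J,(0,150,80),(8,255,255),(300,155,345,185))[0][:,0]
l=b[b[:,0].argsort()];L=l[:5].mean(0);R=l[-5:].mean(0)
b2=blob(t['image'],(0,150,80),(8,255,255),(270,255,315,270))[0][:,0];k=b2[b2[:,0].argsort()]
print(L,R,k[:4].mean(0),k[-4:].mean(0))
print('bar +y',tri(t,k[:4].mean(0),s,R),'bar -y',tri(t,k[-4:].mean(0),s,L))
print('arm col y',f(*c2(141,300),.14),f(*c2(145,190),.1))
# lids in scene
for n,lo,hi,roi in(('red',(0,150,100),(8,255,255),(390,165,420,190)),):
    q=blob(J,lo,hi,roi)[0];print(n,cv2.minAreaRect(q)[0],onz(s,*cv2.minAreaRect(q)[0],.058))
E
```

```text
red [0.473  0.2947] white [0.5689 0.3894] black [0.4367 0.1749] purple [0.3663 0.3023]
fence in [0.5691 0.0084]
fence in [ 0.5715 -0.1811]
jaw face top [0.6472 0.0059]
jaw face top [ 0.6496 -0.1757]
body [0.5051 0.1153]
body [ 0.5037 -0.1951]
body [ 0.7228 -0.1916]
body [0.7185 0.1188]
base [ 0.4806 -0.0528]
base [ 0.4817 -0.1381]
base [ 0.3523 -0.0547]
base [ 0.3533 -0.1372]
[308. 174.] [339.6 165. ] [278.  261.5] [307.75 262.5 ]
bar +y (array([0.47864744, 0.11630233, 0.20481021]), np.float64(0.00011651013154244467)) bar -y (array([0.47654391, 0.04470072, 0.2094887 ]), np.float64(4.6956897679494575e-06))
arm col y [0.5186 0.0542] [0.5988 0.054 ]
red (405.0, 178.5) [0.47303788 0.29875882 0.058     ]
```

Emit:
{"method": "apply_moves", "body": {"commands": [[0, 0, 0, -0.11], [0, 0, 0, -0.11], [0, 0, 0, -0.11], [0, 0, 0, -0.118], [0, 0, 0, 0]], "claw": 0.3}}

```text
clock: 0.72
eef_pos: [0.2259, 0.446, 0.2532]
tool_rot: [-0.001, 1.0, -0.0, -0.0]
ft_force: [-0.2, -0.2, 0.3]
grip_width: 0.0596
grasp_force: 0.0
```

Emit:
{"method": "apply_moves", "body": {"commands": [[-0.82, -0.5, 0.3, 0], [-0.82, -0.5, 0.3, 0], [-0.82, -0.5, 0.3, 0], [-0.82, -0.5, 0.3, 0], [-0.82, -0.5, 0.3, 0]], "claw": 0.15}}

```text
clock: 1.13
eef_pos: [0.3085, 0.3956, 0.223]
tool_rot: [0.001, 1.0, 0.0, 0.0]
ft_force: [0.3, -0.4, 0.5]
grip_width: 0.0719
grasp_force: 0.0
```

Emit:
{"method": "apply_moves", "body": {"commands": [[-0.82, -0.5, 0.3, 0], [-0.82, -0.5, 0.3, 0], [-0.82, -0.5, 0.3, 0], [-0.82, -0.5, 0.3, 0], [-0.82, -0.5, 0.3, 0]]}}

```text
clock: 1.55
eef_pos: [0.3907, 0.3455, 0.193]
tool_rot: [0.002, 1.0, 0.0, -0.0]
ft_force: [-0.2, 0.2, 0.0]
grip_width: 0.0725
grasp_force: 0.0
```

Emit:
{"method": "apply_moves", "body": {"commands": [[-0.82, -0.5, 0.3, 0], [-0.82, -0.5, 0.3, 0], [-0.82, -0.5, 0.3, 0], [-0.82, -0.5, 0.3, 0], [0, 0, 0, 0]]}}

```text
clock: 1.97
eef_pos: [0.4576, 0.3041, 0.1679]
tool_rot: [0.003, 1.0, -0.001, -0.0]
ft_force: [0.7, 0.5, 0.1]
grip_width: 0.0722
grasp_force: 0.0
```

```bash
python3 - <<'E'
from h import *
c=snap('wrist','w1.png')
print(bot.get_obs()['eef_pos'].round(4))
for b in blob(c['image'],(0,150,80),(8,255,255))[:2]:
    (u,v),r=cv2.minEnclosingCircle(b);print(u,v,r,onz(c,u,v,.062).round(4))
E
```

```text
[0.4563 0.305  0.1683]
310.71942138671875 263.66912841796875 32.172515869140625 [0.4727 0.2997 0.062 ]
```

View pics/w1.png

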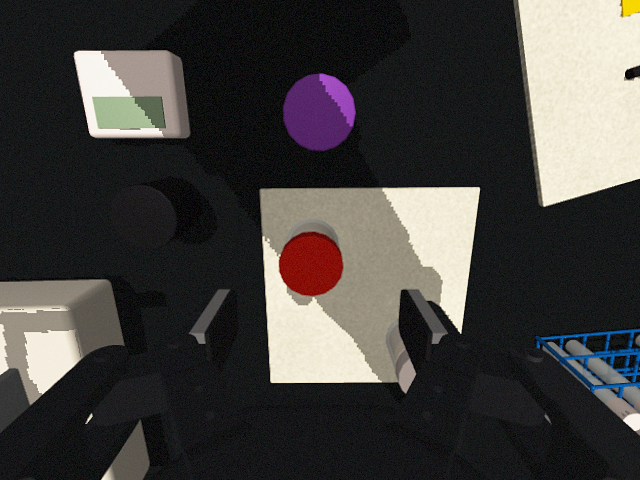

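The wrist view shows the red jar at (311,264), giving (0.473, 0.298). It agrees with the other views, so I descend.

Emit:
{"method": "apply_moves", "body": {"commands": [[-0.17, -0.075, 0.4, 0], [-0.17, -0.075, 0.4, 0], [-0.17, -0.075, 0.4, 0], [-0.17, -0.075, 0.4, 0], [-0.17, -0.075, 0.4, 0]]}}

```text
clock: 2.43
eef_pos: [0.4723, 0.2987, 0.1283]
tool_rot: [-0.0, 1.0, -0.0, -0.0]
ft_force: [0.1, 0.3, -0.0]
grip_width: 0.0727
grasp_force: 0.0
```

Emit:
{"method": "apply_moves", "body": {"commands": [[0, 0, 0.8, 0], [0, 0, 0.8, 0], [0, 0, 0.8, 0], [0, 0, 0.75, 0], [0, 0, 0.8, 0]]}}

```text
clock: 2.85
eef_pos: [0.4724, 0.2986, 0.0491]
tool_rot: [-0.0, 1.0, -0.0, -0.0]
ft_force: [-0.4, 0.4, -0.3]
grip_width: 0.0723
grasp_force: 0.0
```

Emit:
{"method": "apply_moves", "body": {"commands": [[0, 0, 0, 0], [0, 0, 0, 0], [0, 0, 0, 0], [0, 0, 0, 0], [0, 0, 0, 0]], "claw": 0.43}}

```text
clock: 3.27
eef_pos: [0.4733, 0.299, 0.0514]
tool_rot: [-0.0, 1.0, 0.0, 0.001]
ft_force: [-0.1, -0.2, 0.5]
grip_width: 0.0489
grasp_force: 0.1
```

Emit:
{"method": "apply_moves", "body": {"commands": [[0, 0, 0, 0], [0, 0, 0, 0], [0, 0, 0, 0], [0, 0, 0, 0], [0, 0, 0, 0]], "claw": 0.44}}

```text
clock: 3.68
eef_pos: [0.4732, 0.2987, 0.051]
tool_rot: [-0.0, 1.0, 0.0, 0.001]
ft_force: [1.0, -1.4, 4.1]
grip_width: 0.048
grasp_force: 3.1
```

Emit:
{"method": "apply_moves", "body": {"commands": [[0, 0, 0, 0], [0, 0, 0, 0], [0, 0, 0, 0], [0, 0, 0, 0], [0, 0, 0, 0]], "claw": 0.445}}

```text
clock: 4.1
eef_pos: [0.4732, 0.2987, 0.051]
tool_rot: [-0.0, 1.0, 0.0, 0.001]
ft_force: [0.9, -1.3, 4.7]
grip_width: 0.0473
grasp_force: 12.4
```

Emit:
{"method": "apply_moves", "body": {"commands": [[0, 0, 0, 0], [0, 0, 0, 0], [0, 0, 0, 0], [0, 0, 0, 0], [0, 0, 0, 0]], "claw": 0.442}}

```text
clock: 4.52
eef_pos: [0.4732, 0.2987, 0.051]
tool_rot: [-0.0, 1.0, 0.0, 0.001]
ft_force: [0.6, -2.2, 5.2]
grip_width: 0.0477
grasp_force: 10.3
```

Emit:
{"method": "apply_moves", "body": {"commands": [[0, 0, -0.2, 0], [0, 0, -0.3, 0], [0, 0, -0.5, 0], [0, 0, -0.5, 0], [0, 0, -0.5, 0]]}}

```text
clock: 4.93
eef_pos: [0.4725, 0.2988, 0.0914]
tool_rot: [-0.0, 1.0, 0.0, 0.0]
ft_force: [0.7, 1.3, -0.9]
grip_width: 0.0478
grasp_force: 10.0
```

Emit:
{"method": "apply_moves", "body": {"commands": [[0, 0, -0.7, 0], [0, 0, -0.9, 0], [0, 0, -0.9, 0], [-0.2, 0, -0.9, 0], [-0.3, 0, -0.9, 0]]}}

```text
clock: 5.35
eef_pos: [0.4822, 0.2987, 0.1784]
tool_rot: [-0.0, 1.0, 0.0, 0.0]
ft_force: [-0.2, 0.9, -1.2]
grip_width: 0.047
grasp_force: 10.0
```

Emit:
{"method": "apply_moves", "body": {"commands": [[-0.4, -0.2, -0.9, 0], [-0.4, -0.4, -0.9, 0], [-0.4, -0.6, -0.9, 0], [-0.4, -0.8, -0.9, 0], [-0.4, -1, -0.9, 0]]}}

```text
clock: 5.77
eef_pos: [0.5226, 0.2388, 0.2683]
tool_rot: [-0.001, 1.0, 0.0, 0.0]
ft_force: [0.3, -1.0, -1.1]
grip_width: 0.0478
grasp_force: 10.0
```

Emit:
{"method": "apply_moves", "body": {"commands": [[-0.4, -1, -0.9, 0], [-0.4, -1, -0.5, 0], [-0.4, -1, -0.2, 0], [-0.4, -1, 0, 0], [-0.4, -1, 0, 0]]}}

```text
clock: 6.18
eef_pos: [0.563, 0.1378, 0.3002]
tool_rot: [-0.0, 1.0, 0.0, 0.001]
ft_force: [-0.2, 0.3, -0.5]
grip_width: 0.0474
grasp_force: 10.0
```

Emit:
{"method": "apply_moves", "body": {"commands": [[-0.4, -1, 0, 0], [-0.4, -1, 0, 0], [-0.4, -1, 0, 0], [-0.4, -1, 0, 0], [-0.4, -1, 0, 0]]}}

```text
clock: 6.6
eef_pos: [0.6027, 0.0377, 0.2995]
tool_rot: [-0.0, 1.0, 0.0, 0.0]
ft_force: [0.2, 1.2, -0.5]
grip_width: 0.0477
grasp_force: 10.0
```

Emit:
{"method": "apply_moves", "body": {"commands": [[0, -1, 0, 0], [0, -1, 0, 0], [0, -1, 0, 0], [0, -0.8, 0, 0], [0, -0.4, 0, 0]]}}

```text
clock: 7.02
eef_pos: [0.6024, -0.0473, 0.2993]
tool_rot: [0.001, 1.0, -0.0, 0.0]
ft_force: [0.2, 0.4, -0.0]
grip_width: 0.0477
grasp_force: 10.0
```

Emit:
{"method": "apply_moves", "body": {"commands": [[0, -1, 0, 0], [0, -1, 0, 0], [0, -0.8, 0, 0], [0, -0.4, 0, 0], [0, 0, 0, 0]]}}

```text
clock: 7.43
eef_pos: [0.6026, -0.1105, 0.2987]
tool_rot: [0.001, 1.0, -0.0, 0.0]
ft_force: [0.2, 0.2, -0.2]
grip_width: 0.0476
grasp_force: 10.0
```

```bash
python3 - <<'E'
from h import *
c=snap('wrist','w2.png')
o=bot.get_obs();print(o['eef_pos'].round(4),o['grasp_force'],o['joint_pos'].round(2))
E
```

```text
[ 0.6027 -0.1094  0.2986] 9.96361032128334 [-0.18  0.46  0.44  1.55  0.   -0.18]
```

View pics/w2.png

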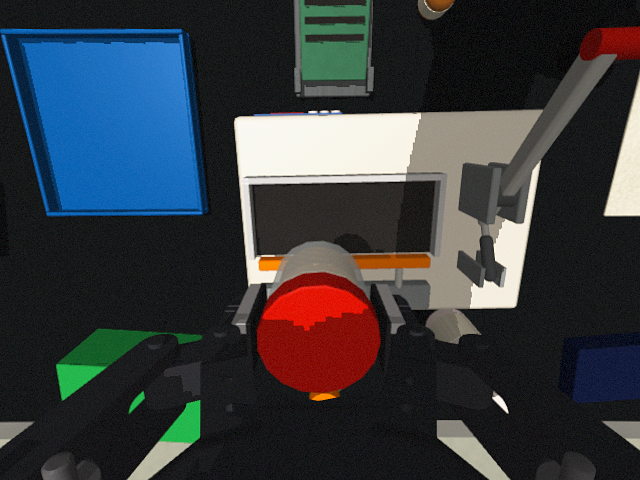

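Wrist view: red jar held upright. Row tray front inner fence corners are at (254,184) and (437,181), jaw front edge at row 256. I'll use these to refine the tray position.

```bash
python3 - <<'E'
from h import *
c=snap('wrist')
for p in((252,184),(437,181),(258,256),(432,253)):print(onz(c,*p,.089).round(4))
print('tray corners',[onz(c,*p,.022).round(3) for p in((3,33),(186,33),(205,213),(45,214))])
E
```

```text
[ 0.5731 -0.1737  0.089 ]
[0.5704 0.0098 0.089 ]
[ 0.649  -0.1717  0.089 ]
[0.6458 0.0122 0.089 ]
tray corners [array([ 0.425, -0.438,  0.022]), array([ 0.424, -0.247,  0.022]), array([ 0.617, -0.246,  0.022]), array([ 0.618, -0.441,  0.022])]
```

Emit:
{"method": "apply_moves", "body": {"commands": [[0, -0.2, 0.6, 0], [0, -0.2, 0.8, 0], [0, -0.2, 0.8, 0], [0, -0.2, 0.8, 0], [0, -0.2, 0.8, 0]]}}

```text
clock: 7.95
eef_pos: [0.6028, -0.1278, 0.2219]
tool_rot: [-0.001, 1.0, 0.0, 0.0]
ft_force: [0.2, -0.1, -0.7]
grip_width: 0.0475
grasp_force: 10.0
```

Emit:
{"method": "apply_moves", "body": {"commands": [[0, 0, 0.8, 0], [0, 0, 0.8, 0], [0, 0, 0.6, 0], [0, 0, 0.4, 0], [0, 0, 0, 0]]}}

```text
clock: 8.37
eef_pos: [0.6016, -0.1278, 0.1683]
tool_rot: [-0.001, 1.0, 0.001, -0.002]
ft_force: [-0.4, 0.7, -0.1]
grip_width: 0.048
grasp_force: 10.0
```

Emit:
{"method": "apply_moves", "body": {"commands": [[0, 0, 0.6, 0], [0, 0, 0.6, 0], [0, 0, 0.5, 0], [0, 0, 0.4, 0], [0, 0, 0.2, 0]]}}

```text
clock: 8.78
eef_pos: [0.6024, -0.1289, 0.1235]
tool_rot: [-0.0, 1.0, 0.0, -0.001]
ft_force: [-1.4, -0.3, -1.4]
grip_width: 0.048
grasp_force: 10.0
```

Emit:
{"method": "apply_moves", "body": {"commands": [[0, 0, 0.05, 0], [0, 0, 0, 0], [0, 0, 0, 0], [0, 0, 0, 0], [0, 0, 0, 0]]}}

```text
clock: 9.2
eef_pos: [0.6031, -0.1294, 0.124]
tool_rot: [-0.0, 1.0, -0.0, 0.001]
ft_force: [-0.4, 0.7, -0.0]
grip_width: 0.0476
grasp_force: 10.0
```

Emit:
{"method": "apply_moves", "body": {"commands": [[0, 0, 0.05, 0], [0, 0, 0.05, 0], [0, 0, 0, 0], [0, 0, 0, 0], [0, 0, 0, 0]]}}

```text
clock: 9.62
eef_pos: [0.6027, -0.1293, 0.1212]
tool_rot: [-0.0, 1.0, 0.0, -0.0]
ft_force: [-0.1, -0.3, 0.3]
grip_width: 0.0476
grasp_force: 10.0
```

Emit:
{"method": "apply_moves", "body": {"commands": [[0, 0, 0.04, 0], [0, 0, 0, 0], [0, 0, 0, 0], [0, 0, 0, 0], [0, 0, 0, 0]]}}

```text
clock: 10.03
eef_pos: [0.6028, -0.1293, 0.121]
tool_rot: [-0.0, 1.0, -0.0, 0.0]
ft_force: [-2.9, 0.8, 4.9]
grip_width: 0.0476
grasp_force: 10.3
```

Emit:
{"method": "apply_moves", "body": {"commands": [[0, 0, 0, 0], [0, 0, 0, 0], [0, 0, 0, 0], [0, 0, 0, 0], [0, 0, 0, 0]], "claw": 0.25}}

```text
clock: 10.45
eef_pos: [0.6026, -0.1293, 0.1202]
tool_rot: [-0.0, 1.0, 0.0, -0.0]
ft_force: [-0.1, -0.7, 0.1]
grip_width: 0.0639
grasp_force: 0.0
```

Emit:
{"method": "apply_moves", "body": {"commands": [[0, 0, -0.4, 0], [0, 0, -0.8, 0], [0, 0, -1, 0], [0, 0, -1, 0], [0, 0, -1, 0]]}}

```text
clock: 10.87
eef_pos: [0.6026, -0.1293, 0.2059]
tool_rot: [-0.0, 1.0, -0.0, 0.0]
ft_force: [0.0, 0.1, -0.1]
grip_width: 0.0639
grasp_force: 0.0
```

Emit:
{"method": "apply_moves", "body": {"commands": [[0, 0.5, -1, 0], [0, 1, -1, 0], [0, 1, -0.5, 0], [0, 1, 0, 0], [0, 1, 0, 0]]}}

```text
clock: 11.28
eef_pos: [0.6033, -0.0386, 0.2567]
tool_rot: [0.0, 1.0, -0.0, 0.002]
ft_force: [-0.9, 0.5, 0.3]
grip_width: 0.0643
grasp_force: 0.0
```

Emit:
{"method": "apply_moves", "body": {"commands": [[0.1, 1, 0, 0], [0.1, 1, 0, 0], [0.1, 1, 0, 0], [0.1, 1, 0, 0], [0.1, 1, 0, 0]]}}

```text
clock: 11.7
eef_pos: [0.5925, 0.0617, 0.2553]
tool_rot: [-0.0, 1.0, 0.0, 0.0]
ft_force: [-0.2, -0.2, -0.2]
grip_width: 0.0639
grasp_force: 0.0
```

Emit:
{"method": "apply_moves", "body": {"commands": [[0.1, 1, 0, 0], [0.1, 1, 0, 0], [0.1, 1, 0, 0], [0.1, 1, 0, 0], [0.1, 1, 0, 0]], "claw": 0.15}}

```text
clock: 12.12
eef_pos: [0.5825, 0.1616, 0.2553]
tool_rot: [-0.0, 1.0, 0.0, 0.0]
ft_force: [0.0, -0.2, 0.5]
grip_width: 0.0729
grasp_force: 0.0
```

Emit:
{"method": "apply_moves", "body": {"commands": [[0.1, 1, 0, 0], [0.1, 1, 0, 0], [0.1, 1, 0, 0], [0.1, 1, 0, 0], [0.1, 1, 0, 0]]}}

```text
clock: 12.53
eef_pos: [0.5724, 0.2617, 0.2552]
tool_rot: [-0.0, 1.0, 0.0, 0.0]
ft_force: [0.4, 0.1, -0.5]
grip_width: 0.072
grasp_force: 0.0
```

Emit:
{"method": "apply_moves", "body": {"commands": [[0.1, 1, 0.5, 0], [0.1, 1, 0.8, 0], [0, 0.8, 0.8, 0], [0, 0.5, 0.8, 0], [0, 0, 0, 0]]}}

```text
clock: 12.95
eef_pos: [0.5665, 0.328, 0.1928]
tool_rot: [-0.002, 1.0, -0.001, -0.003]
ft_force: [-1.0, -0.2, -1.2]
grip_width: 0.0725
grasp_force: 0.0
```

```bash
python3 - <<'E'
from h import *
c=snap('wrist','w3.png');t=snap('top','t3.png')
print(bot.get_obs()['eef_pos'].round(4))
cv2.imwrite('pics/m3.png',np.hstack([cv2.resize(c['image'],(400,300)),cv2.resize(t['image'][175:325,160:410],(400,300))]))
E
```

```text
[0.5681 0.3265 0.1963]
```

View pics/m3.png

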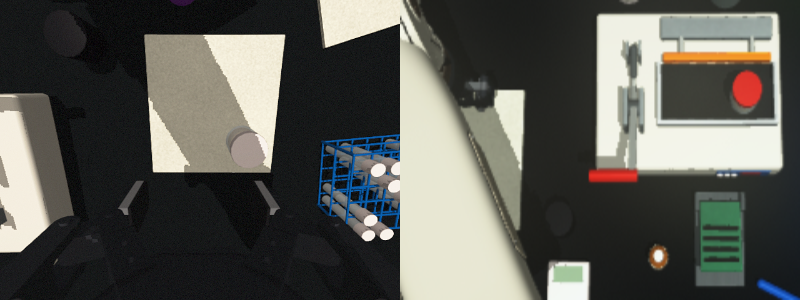

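The red jar stands in the tray (top half at (747,89) in the mosaic). The white jar's lid is at about (398,238) in the wrist image, and a tube rack to its right starts at col 512.

```bash
python3 - <<'E'
from h import *
c=snap('wrist')
g=c['image'][190:285,350:445]
cv2.imwrite('pics/w3c.png',cv2.resize(g,(570,570),interpolation=cv2.INTER_CUBIC))
print(onz(c,398,238,.062),onz(c,515,226,.06),onz(c,515,320,.06))
for i in(0,-1): pass
E
```

```text
[0.57184798 0.39196122 0.062     ] [0.56233133 0.48509078 0.06      ] [0.64679758 0.49920325 0.06      ]
```

View pics/w3c.png

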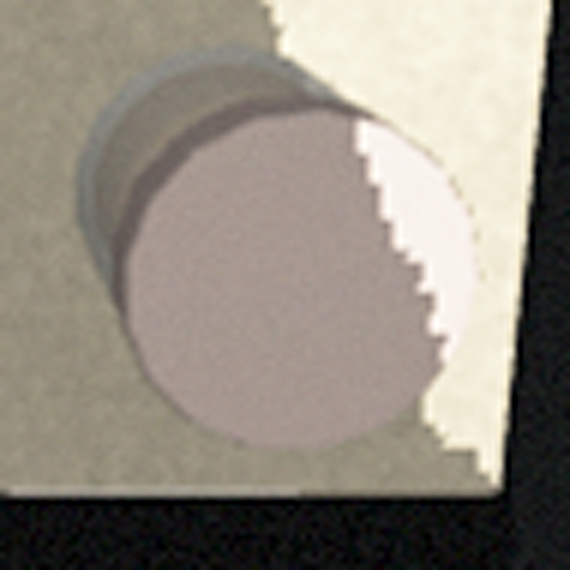

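Emit:
{"method": "apply_moves", "body": {"commands": [[-0.02, 0.66, 0.4, 0], [-0.02, 0.66, 0.4, 0], [-0.02, 0.66, 0.4, 0], [-0.02, 0.66, 0.4, 0], [-0.02, 0.66, 0.4, 0]]}}

```text
clock: 13.52
eef_pos: [0.5703, 0.3942, 0.1553]
tool_rot: [-0.0, 1.0, -0.0, -0.0]
ft_force: [1.0, -0.3, 0.6]
grip_width: 0.0725
grasp_force: 0.0
```

Emit:
{"method": "apply_moves", "body": {"commands": [[0, 0, 0.5, 0], [0, 0, 0.5, 0], [0, 0, 0.5, 0], [0, 0, 0.5, 0], [0, 0, 0, 0]]}}

```text
clock: 13.93
eef_pos: [0.5692, 0.391, 0.1131]
tool_rot: [0.0, 1.0, -0.002, -0.002]
ft_force: [-0.1, -0.5, -0.8]
grip_width: 0.0725
grasp_force: 0.0
```

Emit:
{"method": "apply_moves", "body": {"commands": [[0, 0, 0.8, 0], [0, 0, 0.8, 0], [0, 0, 0.8, 0], [0, 0, 0.6, 0], [0, 0, 0.2, 0]]}}

```text
clock: 14.35
eef_pos: [0.5696, 0.3913, 0.0502]
tool_rot: [0.0, 1.0, -0.001, -0.002]
ft_force: [-0.3, 0.1, -0.6]
grip_width: 0.0724
grasp_force: 0.0
```

Emit:
{"method": "apply_moves", "body": {"commands": [[0, 0, 0, 0], [0, 0, 0, 0], [0, 0, 0, 0], [0, 0, 0, 0], [0, 0, 0, 0]], "claw": 0.43}}

```text
clock: 14.77
eef_pos: [0.5711, 0.393, 0.0537]
tool_rot: [-0.0, 1.0, 0.0, 0.001]
ft_force: [0.5, 1.2, -0.2]
grip_width: 0.0484
grasp_force: 0.2
```

Emit:
{"method": "apply_moves", "body": {"commands": [[0, 0, 0, 0], [0, 0, 0, 0], [0, 0, 0, 0], [0, 0, 0, 0], [0, 0, 0, 0]], "claw": 0.441}}

```text
clock: 15.18
eef_pos: [0.571, 0.3929, 0.0535]
tool_rot: [-0.0, 1.0, 0.0, 0.001]
ft_force: [-0.7, -1.0, 5.0]
grip_width: 0.0476
grasp_force: 4.9
```

Emit:
{"method": "apply_moves", "body": {"commands": [[0, 0, 0, 0], [0, 0, 0, 0], [0, 0, 0, 0], [0, 0, 0, 0], [0, 0, 0, 0]], "claw": 0.442}}

```text
clock: 15.6
eef_pos: [0.571, 0.3929, 0.0535]
tool_rot: [-0.0, 1.0, 0.0, 0.001]
ft_force: [-0.9, -0.9, 5.6]
grip_width: 0.0475
grasp_force: 6.3
```

Emit:
{"method": "apply_moves", "body": {"commands": [[0, 0, -0.2, 0], [0, 0, -0.4, 0], [0, 0, -0.6, 0], [0, 0, -0.8, 0], [0, 0, -0.9, 0]]}}

```text
clock: 16.02
eef_pos: [0.5699, 0.3925, 0.1108]
tool_rot: [-0.0, 1.0, -0.0, -0.001]
ft_force: [0.3, -0.3, -0.3]
grip_width: 0.0481
grasp_force: 6.4
```

Emit:
{"method": "apply_moves", "body": {"commands": [[0, 0, -0.9, 0], [0, 0, -0.9, 0], [0, 0, -0.9, 0], [0, 0, -0.9, 0], [0, -0.3, -0.9, 0]]}}

```text
clock: 16.43
eef_pos: [0.5702, 0.3876, 0.2022]
tool_rot: [-0.001, 1.0, 0.001, 0.0]
ft_force: [0.1, -0.9, -0.1]
grip_width: 0.0477
grasp_force: 6.4
```

Emit:
{"method": "apply_moves", "body": {"commands": [[0, -0.6, -0.9, 0], [0, -1, -0.9, 0], [-0.1, -1, -0.9, 0], [-0.1, -1, -0.9, 0], [-0.1, -1, -0.9, 0]]}}

```text
clock: 16.85
eef_pos: [0.5762, 0.294, 0.2924]
tool_rot: [-0.0, 1.0, 0.0, 0.0]
ft_force: [-0.2, -0.0, -1.1]
grip_width: 0.0478
grasp_force: 6.4
```

Emit:
{"method": "apply_moves", "body": {"commands": [[-0.1, -1, 0, 0], [-0.1, -1, 0, 0], [-0.1, -1, 0, 0], [-0.1, -1, 0, 0], [-0.1, -1, 0, 0]]}}

```text
clock: 17.27
eef_pos: [0.5864, 0.1938, 0.2916]
tool_rot: [-0.0, 1.0, 0.0, 0.0]
ft_force: [-0.2, 0.3, -0.6]
grip_width: 0.0477
grasp_force: 6.4
```

Emit:
{"method": "apply_moves", "body": {"commands": [[-0.1, -1, 0, 0], [-0.1, -1, 0, 0], [-0.1, -1, 0, 0], [-0.1, -1, 0, 0], [-0.1, -1, 0, 0]]}}

```text
clock: 17.68
eef_pos: [0.5965, 0.0938, 0.2915]
tool_rot: [-0.0, 1.0, 0.0, 0.0]
ft_force: [0.3, 0.9, -1.1]
grip_width: 0.0478
grasp_force: 6.4
```

Emit:
{"method": "apply_moves", "body": {"commands": [[-0.1, -1, 0, 0], [-0.1, -1, 0, 0], [-0.1, -1, 0, 0], [0, -1, 0, 0], [0, -1, 0, 0]]}}

```text
clock: 18.1
eef_pos: [0.6025, -0.0061, 0.2914]
tool_rot: [-0.0, 1.0, 0.0, 0.0]
ft_force: [0.3, 0.2, -1.4]
grip_width: 0.048
grasp_force: 6.4
```

Emit:
{"method": "apply_moves", "body": {"commands": [[0, -0.8, 0, 0], [0, -0.6, 0, 0], [0, -0.4, 0, 0], [0, 0, 0, 0], [0, 0, 0, 0]]}}

```text
clock: 18.52
eef_pos: [0.6027, -0.0411, 0.2908]
tool_rot: [-0.0, 1.0, 0.0, 0.0]
ft_force: [0.2, -0.3, 0.6]
grip_width: 0.0473
grasp_force: 6.4
```

Emit:
{"method": "apply_moves", "body": {"commands": [[0, 0, 0.6, 0], [0, 0, 0.9, 0], [0, 0, 0.9, 0], [0, 0, 0.9, 0], [0, 0, 0.9, 0]]}}

```text
clock: 18.93
eef_pos: [0.6027, -0.0399, 0.2059]
tool_rot: [-0.001, 1.0, 0.0, 0.0]
ft_force: [-0.6, 0.3, -1.0]
grip_width: 0.0476
grasp_force: 6.4
```

Emit:
{"method": "apply_moves", "body": {"commands": [[0, 0, 0.9, 0], [0, 0, 0.8, 0], [0, 0, 0.8, 0], [0, 0, 0.6, 0], [0, 0, 0.4, 0]]}}

```text
clock: 19.35
eef_pos: [0.6019, -0.0398, 0.1348]
tool_rot: [-0.001, 1.0, 0.0, -0.001]
ft_force: [-0.8, 0.5, -0.6]
grip_width: 0.0476
grasp_force: 6.4
```

Emit:
{"method": "apply_moves", "body": {"commands": [[0, 0, 0.3, 0], [0, 0, 0.15, 0], [0, 0, 0, 0], [0, 0, 0, 0], [0, 0, 0, 0]]}}

```text
clock: 19.77
eef_pos: [0.6033, -0.0413, 0.1284]
tool_rot: [-0.0, 1.0, -0.0, 0.001]
ft_force: [0.7, -0.7, -0.9]
grip_width: 0.0477
grasp_force: 6.4
```

Emit:
{"method": "apply_moves", "body": {"commands": [[0, 0, 0.1, 0], [0, 0, 0.07, 0], [0, 0, 0, 0], [0, 0, 0, 0], [0, 0, 0, 0]]}}

```text
clock: 20.18
eef_pos: [0.6027, -0.0414, 0.1242]
tool_rot: [-0.0, 1.0, 0.0, 0.0]
ft_force: [0.1, -0.1, 0.3]
grip_width: 0.0476
grasp_force: 6.4
```

Emit:
{"method": "apply_moves", "body": {"commands": [[0, 0, 0.05, 0], [0, 0, 0, 0], [0, 0, 0, 0], [0, 0, 0, 0], [0, 0, 0, 0]]}}

```text
clock: 20.6
eef_pos: [0.6028, -0.0414, 0.1235]
tool_rot: [-0.0, 1.0, -0.0, 0.0]
ft_force: [-0.5, -1.0, 2.4]
grip_width: 0.0478
grasp_force: 6.6
```

Emit:
{"method": "apply_moves", "body": {"commands": [[0, 0, 0, 0], [0, 0, 0, 0], [0, 0, 0, 0], [0, 0, 0, 0], [0, 0, 0, 0]], "claw": 0.25}}

```text
clock: 21.02
eef_pos: [0.6026, -0.0413, 0.1229]
tool_rot: [-0.0, 1.0, 0.0, -0.0]
ft_force: [-0.6, -0.9, -0.8]
grip_width: 0.0644
grasp_force: 0.0
```

Emit:
{"method": "apply_moves", "body": {"commands": [[0, 0, -0.4, 0], [0, 0, -0.8, 0], [0, 0, -1, 0], [0, 0, -1, 0], [0, 0, -1, 0]]}}

```text
clock: 21.43
eef_pos: [0.6026, -0.0413, 0.2085]
tool_rot: [-0.0, 1.0, 0.0, 0.0]
ft_force: [0.5, 0.1, -0.3]
grip_width: 0.0639
grasp_force: 0.0
```

Emit:
{"method": "apply_moves", "body": {"commands": [[0.4, 0, -1, 0], [0.4, 0, -1, 0], [0.4, 0, -1, 0], [0.4, 0, -1, 0], [0.4, 0, -0.2, 0]], "claw": 1}}

```text
clock: 21.85
eef_pos: [0.5637, -0.0414, 0.2956]
tool_rot: [-0.0, 1.0, -0.0, 0.004]
ft_force: [0.5, 0.1, 0.9]
grip_width: 0.0035
grasp_force: 0.0
```

Emit:
{"method": "apply_moves", "body": {"commands": [[0.5, 0.6, 0, 0], [1, 0.8, 0, 0], [1, 0.8, 0, 0], [0.5, 0.8, 0, 0], [0, 0, 0, 0]]}}

```text
clock: 22.27
eef_pos: [0.5002, 0.0207, 0.2911]
tool_rot: [-0.002, 1.0, 0.001, -0.001]
ft_force: [0.3, -0.5, -0.2]
grip_width: -0.0001
grasp_force: 0.0
```

```bash
python3 - <<'E'
from h import *
c=snap('wrist');t=snap('top');s=snap('scene')
print(bot.get_obs()['eef_pos'].round(4))
cv2.imwrite('pics/m4.png',np.hstack([cv2.resize(c['image'],(400,300)),cv2.resize(s['image'][120:360,180:500],(400,300))]))
for n,m,roi in(('t',t,(270,175,405,330)),('s',s,(200,150,400,360))):
  for b in blob(m['image'],(0,150,80),(8,255,255),roi): print(n,cv2.minAreaRect(b)[:2],onz(m,*cv2.minAreaRect(b)[0],.132))
E
```

```text
[0.5027 0.0186 0.291 ]
t ((376.5, 219.0), (18.0, 17.0)) [ 0.60261926 -0.13005402  0.132     ]
t ((283.5, 262.5), (5.0, 11.0)) [0.48587608 0.10824776 0.132     ]
s ((256.0, 274.5000305175781), (21.913463592529297, 21.466251373291016)) [ 0.60869932 -0.12939537  0.132     ]
s ((323.8890380859375, 169.69879150390625), (7.852450370788574, 34.175445556640625)) [0.42354923 0.10816983 0.132     ]
```

View pics/m4.png

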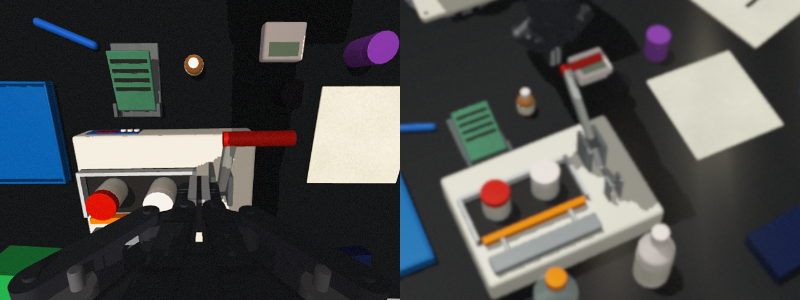

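Both jars stand upright in the row tray. Next I go over the bar and press the lever.

Emit:
{"method": "apply_moves", "body": {"commands": [[0.27, 0.69, 0.36, 0], [0.27, 0.69, 0.36, 0], [0.27, 0.69, 0.36, 0], [0.27, 0.69, 0.36, 0], [0.27, 0.69, 0.36, 0]]}}

```text
clock: 22.83
eef_pos: [0.4761, 0.0874, 0.2544]
tool_rot: [0.001, 1.0, -0.0, -0.0]
ft_force: [-0.3, -0.3, -0.3]
grip_width: 0.0
grasp_force: 0.0
```

Emit:
{"method": "apply_moves", "body": {"commands": [[0, 0, 0.3, 0], [0, 0, 0.3, 0], [0, 0, 0.3, 0], [0, 0, 0.2, 0], [0.05, 0, 0.2, 0]]}}

```text
clock: 23.25
eef_pos: [0.473, 0.0868, 0.2296]
tool_rot: [0.0, 1.0, 0.0, -0.002]
ft_force: [-12.6, 0.1, 16.2]
grip_width: -0.0002
grasp_force: 8.1
```

Emit:
{"method": "apply_moves", "body": {"commands": [[0.35, 0, 0.4, 0], [0.27, 0, 0.45, 0], [0.25, 0, 0.45, 0], [0.22, 0, 0.45, 0], [0.18, 0, 0.45, 0]]}}

```text
clock: 23.67
eef_pos: [0.4477, 0.0864, 0.1853]
tool_rot: [0.001, 1.0, -0.0, -0.001]
ft_force: [-4.0, -0.7, 5.9]
grip_width: -0.0001
grasp_force: 3.1
```

Emit:
{"method": "apply_moves", "body": {"commands": [[0.08, 0, 0.45, 0], [0.05, 0, 0.45, 0], [0, 0, 0.45, 0], [0, 0, 0.4, 0], [0, 0, 0.3, 0]]}}

```text
clock: 24.08
eef_pos: [0.447, 0.0873, 0.143]
tool_rot: [0.0, 1.0, -0.0, 0.0]
ft_force: [-0.2, 0.3, -0.5]
grip_width: 0.0004
grasp_force: 0.0
```

Emit:
{"method": "apply_moves", "body": {"commands": [[0, 0, 0.15, 0], [0, 0, 0.1, 0], [0, 0, 0.1, 0], [0, 0, 0, 0], [0, 0, 0, 0]]}}

```text
clock: 24.5
eef_pos: [0.447, 0.0877, 0.1373]
tool_rot: [-0.0, 1.0, 0.0, 0.0]
ft_force: [-0.5, 0.3, -0.6]
grip_width: -0.0001
grasp_force: 0.0
```

Emit:
{"method": "apply_moves", "body": {"commands": [[0, 0, -0.6, 0], [0, 0, -0.8, 0], [0.2, -0.5, -0.8, 0], [0.2, -1, -0.4, 0], [0.4, -1, 0, 0]]}}

```text
clock: 24.92
eef_pos: [0.4328, 0.0377, 0.1915]
tool_rot: [-0.001, 1.0, 0.0, 0.003]
ft_force: [1.7, -0.9, 0.6]
grip_width: -0.0001
grasp_force: 0.0
```

Emit:
{"method": "apply_moves", "body": {"commands": [[0.5, -1, 0, 0], [0.5, -1, 0, 0], [0.5, -1, 0, 0], [0.5, -1, 0, 0], [0, -1, 0, 0]]}}

```text
clock: 25.33
eef_pos: [0.3889, -0.063, 0.1893]
tool_rot: [-0.0, 1.0, 0.0, -0.0]
ft_force: [0.1, -0.5, -1.3]
grip_width: -0.0001
grasp_force: 0.0
```

Emit:
{"method": "apply_moves", "body": {"commands": [[0, -1, 0, 0], [0, -0.6, 0, 0], [0, 0, 0, 0], [0, 0, 0, 0], [0, 0, 0, 0]]}}

```text
clock: 25.75
eef_pos: [0.3907, -0.0939, 0.1892]
tool_rot: [-0.0, 1.0, 0.0, 0.0]
ft_force: [-0.3, -1.0, 0.6]
grip_width: 0.0003
grasp_force: 0.0
```

```bash
python3 - <<'E'
from h import *
c=snap('wrist');t=snap('top');s=snap('scene')
print(bot.get_obs()['eef_pos'].round(4))
cv2.imwrite('pics/m5.png',np.vstack([np.hstack([cv2.resize(c['image'],(400,300)),cv2.resize(s['image'][120:360,180:500],(400,300))]),np.hstack([cv2.resize(t['image'][170:320,270:470],(400,300)),cv2.resize(t['image'][240:300,300:380],(400,300))])]))
J=s['image'];b=blob(J,(0,150,60),(8,255,255),(300,155,345,200));b2=blob(t['image'],(0,150,60),(8,255,255),(270,255,315,275))
p,q=cv2.minAreaRect(b2[0])[0],cv2.minAreaRect(b[0])[0];print(p,q,tri(t,p,s,q))
E
```

```text
[ 0.3907 -0.0937  0.1891]Traceback (most recent call last):
  File "<stdin>", line 6, in <module>
IndexError: list index out of range
```

View pics/m5.png

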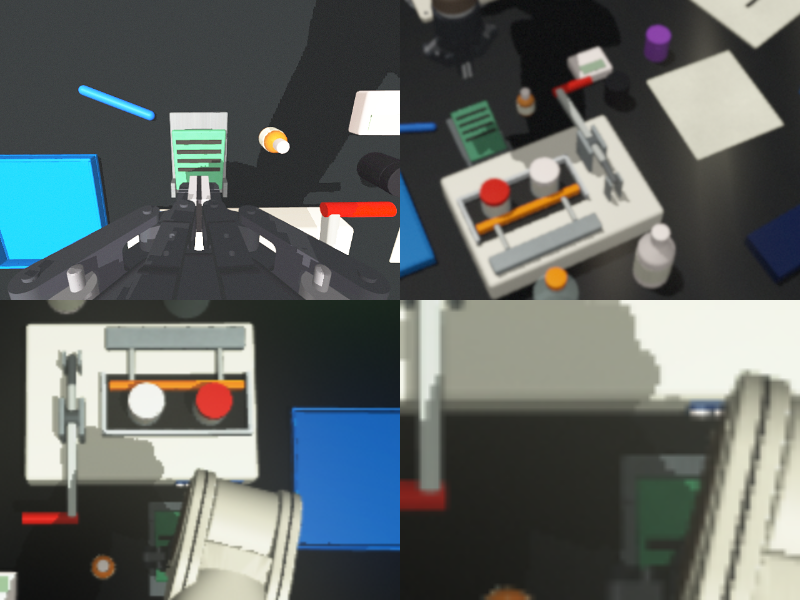

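The lever is latched down, the jaw is forward and the jars are upright. The pedal lies under the fingers, so I descend.

Emit:
{"method": "apply_moves", "body": {"commands": [[0, 0, 0.8, 0], [0, 0, 1, 0], [0, 0, 1, 0], [0, 0, 1, 0], [0, 0, 0.8, 0]]}}

```text
clock: 26.32
eef_pos: [0.3903, -0.0936, 0.0959]
tool_rot: [-0.001, 1.0, 0.0, -0.0]
ft_force: [-0.1, 0.8, 0.0]
grip_width: -0.0001
grasp_force: 0.0
```

Emit:
{"method": "apply_moves", "body": {"commands": [[0, 0, 0.6, 0], [0, 0, 0.4, 0], [0, 0, 0.4, 0], [0, 0, 0.3, 0], [0, 0, 0, 0]]}}

```text
clock: 26.73
eef_pos: [0.3905, -0.0941, 0.0627]
tool_rot: [-0.0, 1.0, 0.0, -0.0]
ft_force: [-2.1, 0.9, 5.0]
grip_width: 0.0002
grasp_force: 2.1
```

Emit:
{"method": "apply_moves", "body": {"commands": [[0, 0, 0.2, 0], [0, 0, 0.1, 0], [0, 0, 0, 0], [0, 0, 0, 0], [0, 0, 0, 0]]}}

```text
clock: 27.15
eef_pos: [0.3906, -0.0943, 0.0579]
tool_rot: [-0.0, 1.0, 0.0, 0.0]
ft_force: [-3.4, 1.3, 6.4]
grip_width: 0.0001
grasp_force: 2.8
```

Emit:
{"method": "apply_moves", "body": {"commands": [[0, 0, 0.15, 0], [0, 0, 0.15, 0], [0, 0, 0.1, 0], [0, 0, 0, 0], [0, 0, 0, 0]]}}

```text
clock: 27.57
eef_pos: [0.3901, -0.0944, 0.0506]
tool_rot: [-0.0, 1.0, -0.0, -0.0]
ft_force: [-6.5, 1.2, 15.4]
grip_width: -0.0003
grasp_force: 7.6
```

Emit:
{"method": "apply_moves", "body": {"commands": [[0, 0, 0.07, 0], [0, 0, 0.05, 0], [0, 0, 0, 0], [0, 0, 0, 0], [0, 0, 0, 0]]}}

```text
clock: 27.98
eef_pos: [0.3901, -0.0944, 0.0499]
tool_rot: [-0.0, 1.0, -0.0, 0.0]
ft_force: [-12.0, 1.9, 34.8]
grip_width: 0.0003
grasp_force: 17.0
```

Emit:
{"method": "apply_moves", "body": {"commands": [[0, 0, -0.06, 0], [0, 0, 0, 0], [0, 0, 0, 0], [0, 0, 0, 0], [0, 0, 0, 0]]}}

```text
clock: 28.4
eef_pos: [0.3901, -0.0944, 0.0502]
tool_rot: [-0.0, 1.0, -0.0, -0.0]
ft_force: [-8.2, 1.2, 25.3]
grip_width: 0.0003
grasp_force: 12.2
```

Emit:
{"method": "apply_moves", "body": {"commands": [[0, 0, 0, 0], [0, 0, 0, 0], [0, 0, 0, 0], [0, 0, 0, 0], [0, 0, 0, 0]]}}

```text
clock: 28.82
eef_pos: [0.3901, -0.0944, 0.0503]
tool_rot: [-0.0, 1.0, -0.0, -0.0]
ft_force: [-9.1, 1.3, 24.5]
grip_width: 0.0001
grasp_force: 12.2
```

Emit:
{"method": "apply_moves", "body": {"commands": [[0, 0, 0, 0], [0, 0, 0, 0], [0, 0, 0, 0], [0, 0, 0, 0], [0, 0, 0, 0]]}}

```text
clock: 29.23
eef_pos: [0.3901, -0.0944, 0.0503]
tool_rot: [-0.0, 1.0, -0.0, -0.0]
ft_force: [-9.3, 1.3, 23.7]
grip_width: 0.0001
grasp_force: 12.2
```

Emit:
{"method": "apply_moves", "body": {"commands": [[0, 0, 0, 0], [0, 0, 0, 0], [0, 0, 0, 0], [0, 0, 0, 0], [0, 0, 0, 0]]}}

```text
clock: 29.65
eef_pos: [0.3901, -0.0944, 0.0503]
tool_rot: [-0.0, 1.0, -0.0, -0.0]
ft_force: [-9.3, 1.4, 25.0]
grip_width: -0.0002
grasp_force: 12.2
```

Emit:
{"method": "apply_moves", "body": {"commands": [[0, 0, 0, 0], [0, 0, 0, 0], [0, 0, 0, 0], [0, 0, 0, 0], [0, 0, 0, 0]]}}

```text
clock: 30.07
eef_pos: [0.3901, -0.0944, 0.0503]
tool_rot: [-0.0, 1.0, -0.0, -0.0]
ft_force: [-9.2, 2.0, 24.8]
grip_width: 0.0001
grasp_force: 12.2
```

```bash
python3 - <<'E'
from h import *
s=snap('scene');t=snap('top')
print(blob.__name__)
for n,m,roi in(('t',t,(270,175,405,330)),('s',s,(200,150,400,360))):
  for b in blob(m['image'],(0,120,50),(12,255,255),roi): print(n,np.round(cv2.minAreaRect(b)[0],1),np.round(cv2.minAreaRect(b)[1],1))
cv2.imwrite('pics/m6.png',cv2.resize(s['image'][140:330,190:430],(758,600)))
E
```

```text
blob
t [371.5 220. ] [18. 41.]
t [295. 279.] [ 6. 28.]
s [255.3 273.9] [22.8 21.9]
s [317.2 188.2] [ 9.5 33.2]
```

View pics/m6.png

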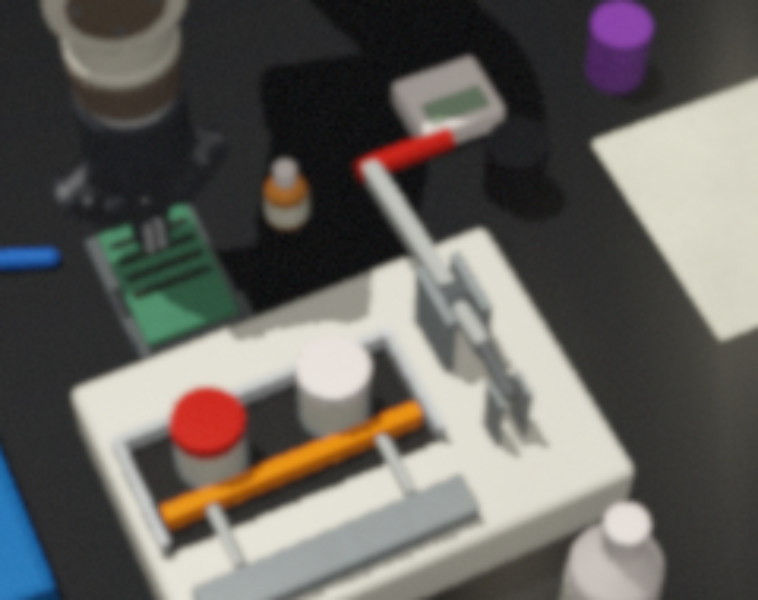

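The pedal was held flat with the lever down and the jars in place. Next I rise, turn 90° and locate the bar.

Emit:
{"method": "apply_moves", "body": {"commands": [[0, 0, -0.5, 0], [0, 0, -0.6, 0], [0, 0, -0.6, 0.1], [0, 0, -0.6, 0.1], [0, 0, -0.6, 0.1]]}}

```text
clock: 30.58
eef_pos: [0.3913, -0.0945, 0.1072]
tool_rot: [0.159, 0.987, -0.0, 0.001]
ft_force: [-0.4, 1.0, -0.1]
grip_width: 0.0002
grasp_force: 0.0
```

Emit:
{"method": "apply_moves", "body": {"commands": [[0, 0, -0.6, 0.1], [0, 0, -0.6, 0.1], [0, 0, -0.6, 0.1], [0, 0, -0.6, 0.1], [0, 0, -0.6, 0.1]]}}

```text
clock: 31.0
eef_pos: [0.3912, -0.0945, 0.1672]
tool_rot: [0.409, 0.913, 0.0, 0.001]
ft_force: [-0.1, -0.1, 0.4]
grip_width: 0.0003
grasp_force: 0.0
```

Emit:
{"method": "apply_moves", "body": {"commands": [[0, 0, 0, 0.1], [0, 0, 0, 0.1], [0, 0, 0, 0.1], [0, 0, 0, 0.1], [0, 0, 0, 0.1]], "claw": 0.4}}

```text
clock: 31.42
eef_pos: [0.3913, -0.0945, 0.1666]
tool_rot: [0.631, 0.776, 0.0, 0.001]
ft_force: [0.6, 0.6, 0.1]
grip_width: 0.051
grasp_force: 0.0
```

Emit:
{"method": "apply_moves", "body": {"commands": [[0, 0, 0, 0.1], [0, 0, 0, 0.1], [0, 0, 0, 0], [0, 0, 0, 0], [0, 0, 0, 0]]}}

```text
clock: 31.83
eef_pos: [0.3909, -0.0944, 0.1662]
tool_rot: [0.706, 0.708, 0.0, 0.0]
ft_force: [-0.2, -0.1, 0.5]
grip_width: 0.0515
grasp_force: 0.0
```

```bash
python3 - <<'E'
from h import *
s=snap('scene');t=snap('top')
print(tri(t,(295,279),s,(317.2,188.2)))
o=bot.get_obs();print(o['eef_pos'].round(4),o['tool_rot'].round(3),o['joint_pos'].round(2))
E
```

```text
(array([0.4468656 , 0.08012105, 0.1071597 ]), np.float64(0.0019636355166902826))
[ 0.3908 -0.0944  0.1661] [0.707 0.708 0.    0.   ] [-0.24  0.11 -0.39  1.07  0.    1.33]
```

Emit:
{"method": "apply_moves", "body": {"commands": [[0.9, 0.28, 0, 0], [0.9, 0.28, 0, 0], [0.9, 0.28, 0, 0], [0.9, 0.28, 0, 0], [0.9, 0.28, 0, 0]]}}

```text
clock: 32.35
eef_pos: [0.4189, -0.0036, 0.166]
tool_rot: [0.707, 0.708, 0.0, 0.0]
ft_force: [0.7, 0.1, 0.4]
grip_width: 0.0514
grasp_force: 0.0
```

Emit:
{"method": "apply_moves", "body": {"commands": [[0.9, 0.28, 0, 0], [0.9, 0.28, 0, 0], [0.9, 0.28, 0, 0], [0.9, 0.28, 0, 0], [0.9, 0.28, 0, 0]]}}

```text
clock: 32.77
eef_pos: [0.4468, 0.0866, 0.1659]
tool_rot: [0.707, 0.708, -0.0, 0.0]
ft_force: [0.3, -0.4, -0.7]
grip_width: 0.0515
grasp_force: 0.0
```

Emit:
{"method": "apply_moves", "body": {"commands": [[0, 0, 0.3, 0], [0, 0, 0.7, 0], [0, 0, 0.7, 0], [0, 0, 0.7, 0], [0, 0, 0.4, 0]]}}

```text
clock: 33.18
eef_pos: [0.4454, 0.085, 0.1082]
tool_rot: [0.707, 0.707, -0.001, -0.001]
ft_force: [-0.3, 0.3, 0.9]
grip_width: 0.0513
grasp_force: 0.0
```

Emit:
{"method": "apply_moves", "body": {"commands": [[0, 0, 0, 0], [0, 0, 0, 0], [0, 0, 0, 0], [0, 0, 0, 0], [0, 0, 0, 0]], "claw": 0.815}}

```text
clock: 33.6
eef_pos: [0.4479, 0.0855, 0.1108]
tool_rot: [0.707, 0.707, 0.001, 0.001]
ft_force: [1.9, -0.6, -0.5]
grip_width: 0.0161
grasp_force: 4.0
```

Emit:
{"method": "apply_moves", "body": {"commands": [[0, 0, 0, 0], [0, 0, 0, 0], [0, 0, 0, 0], [0, 0, 0, 0], [0, 0, 0, 0]], "claw": 0.82}}

```text
clock: 34.02
eef_pos: [0.4479, 0.0855, 0.1107]
tool_rot: [0.707, 0.707, 0.001, 0.001]
ft_force: [3.1, -2.8, 3.0]
grip_width: 0.0156
grasp_force: 10.3
```

Emit:
{"method": "apply_moves", "body": {"commands": [[0, 0, -0.3, 0], [0, 0, -0.4, 0], [0, 0.02, -0.5, 0], [0, 0.07, -0.5, 0], [0, 0.1, -0.5, 0]]}}

```text
clock: 34.43
eef_pos: [0.4516, 0.0856, 0.1545]
tool_rot: [0.707, 0.707, 0.001, 0.001]
ft_force: [7.6, -1.2, -0.5]
grip_width: 0.0153
grasp_force: 10.8
```

Emit:
{"method": "apply_moves", "body": {"commands": [[0, 0.13, -0.5, 0], [0, 0.17, -0.5, 0], [0, 0.23, -0.5, 0], [0, 0.27, -0.5, 0], [0, 0.32, -0.5, 0]]}}

```text
clock: 34.85
eef_pos: [0.478, 0.086, 0.2043]
tool_rot: [0.707, 0.707, 0.004, 0.003]
ft_force: [1.1, 0.1, -13.5]
grip_width: 0.0155
grasp_force: 10.0
```

Emit:
{"method": "apply_moves", "body": {"commands": [[0, 0.17, -0.25, 0], [0, 0, 0, 0], [0, 0, 0, 0], [0, 0, 0, 0], [0, 0, 0, 0]]}}

```text
clock: 35.27
eef_pos: [0.4778, 0.086, 0.2084]
tool_rot: [0.707, 0.707, 0.001, 0.001]
ft_force: [8.7, -0.1, -4.2]
grip_width: 0.0155
grasp_force: 10.3
```

Emit:
{"method": "apply_moves", "body": {"commands": [[0, 0, 0, 0], [0, 0, 0, 0], [0, 0, 0, 0], [0, 0, -0.4, 0], [0, 0, -0.6, 0]], "claw": 0.5}}

```text
clock: 35.68
eef_pos: [0.4746, 0.0856, 0.2281]
tool_rot: [0.707, 0.707, -0.002, -0.001]
ft_force: [0.3, 0.6, -0.2]
grip_width: 0.0427
grasp_force: 0.0
```

Emit:
{"method": "apply_moves", "body": {"commands": [[0, 0, -0.7, 0], [0, 0, -0.7, 0], [0, 0, -0.7, 0], [0, 0, -0.7, -0.1], [0, 0, -0.4, -0.1]]}}

```text
clock: 36.1
eef_pos: [0.4762, 0.0859, 0.2952]
tool_rot: [0.627, 0.779, 0.001, 0.0]
ft_force: [0.8, 0.5, -0.5]
grip_width: 0.0425
grasp_force: 0.0
```

Emit:
{"method": "apply_moves", "body": {"commands": [[0, 0, 0, -0.1], [0, 0, 0, -0.1], [0, 0, 0, -0.1], [0, 0, 0, -0.1], [0, 0, 0, -0.1]], "claw": 0.2}}

```text
clock: 36.52
eef_pos: [0.4757, 0.0857, 0.2935]
tool_rot: [0.404, 0.915, 0.0, -0.0]
ft_force: [-0.6, 0.6, 0.5]
grip_width: 0.0683
grasp_force: 0.0
```

Emit:
{"method": "apply_moves", "body": {"commands": [[0, 0, 0, -0.1], [0, 0, 0, -0.1], [0, 0, 0, -0.1], [0, 0, 0, -0.1], [0, 0, 0, -0.1]]}}

```text
clock: 36.93
eef_pos: [0.4757, 0.0857, 0.2934]
tool_rot: [0.154, 0.988, 0.0, -0.0]
ft_force: [-0.4, -0.2, -0.3]
grip_width: 0.0684
grasp_force: 0.0
```

Emit:
{"method": "apply_moves", "body": {"commands": [[0, 0, 0, -0.1], [0, 0, 0, -0.1], [0, 0, 0, -0.1], [0, 0, 0, 0], [0, 0, 0, 0]]}}

```text
clock: 37.35
eef_pos: [0.4759, 0.0857, 0.2933]
tool_rot: [0.001, 1.0, 0.0, -0.0]
ft_force: [0.5, -0.3, -0.2]
grip_width: 0.0682
grasp_force: 0.0
```

```bash
python3 - <<'E'
from h import *
s=snap('scene');t=snap('top');c=snap('wrist')
o=bot.get_obs();print(o['eef_pos'].round(4),o['tool_rot'].round(3),o['joint_pos'].round(2))
I=t['image'];
for b in blob(I,(0,150,80),(5,255,255),(315,195,400,240))[:1]:
    p=cv2.minAreaRect(b);print('red',p[:2],onz(t,*p[0],.132))
cv2.imwrite('pics/m7.png',np.hstack([cv2.resize(I[190:250,310:400],(400,267)),cv2.resize(s['image'][150:330,200:470],(400,267))]))
b=blob(s['image'],(0,150,60),(8,255,255),(300,150,350,200));print([np.round(cv2.minAreaRect(x)[0],1) for x in b])
E
```

```text
[0.4761 0.0857 0.2931] [ 0.001  1.     0.    -0.   ] [0.18 0.19 0.05 1.43 0.   0.18]
red ((376.5, 219.5), (17.0, 17.0)) [ 0.60129145 -0.1300435   0.132     ]
[array([323.7, 170.1])]
```

View pics/m7.png

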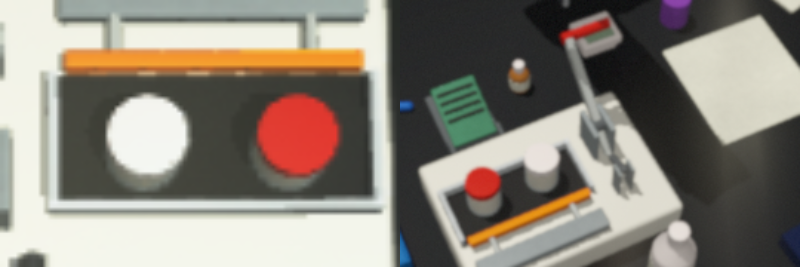

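The lever is up again (bar back at scene (323.7,170.1)) and both jars are upright. The white lid at top (343,220) is about (0.601,-0.042), red about (0.602,-0.130).

Emit:
{"method": "apply_moves", "body": {"commands": [[-0.6, -0.6, 0, 0], [-0.7, -0.7, 0, 0], [-0.7, -0.7, 0, 0], [-0.7, -0.7, 0, 0], [-0.7, -0.7, 0, 0]]}}

```text
clock: 37.92
eef_pos: [0.5447, 0.0171, 0.2929]
tool_rot: [0.0, 1.0, 0.0, -0.0]
ft_force: [0.7, -0.1, -0.1]
grip_width: 0.0685
grasp_force: 0.0
```

Emit:
{"method": "apply_moves", "body": {"commands": [[-0.7, -0.7, 0, 0], [-0.7, -0.7, 0, 0], [-0.7, -0.7, 0, 0], [-0.4, -0.5, 0, 0], [-0.35, -0.4, 0, 0]]}}

```text
clock: 38.33
eef_pos: [0.6019, -0.0434, 0.2924]
tool_rot: [0.001, 1.0, -0.0, -0.0]
ft_force: [-0.4, 0.4, 0.3]
grip_width: 0.0684
grasp_force: 0.0
```

Emit:
{"method": "apply_moves", "body": {"commands": [[0, 0, 0.8, 0], [0, 0, 1, 0], [0, 0, 1, 0], [0, 0, 1, 0], [0, 0, 1, 0]]}}

```text
clock: 38.75
eef_pos: [0.6012, -0.0423, 0.196]
tool_rot: [0.001, 1.0, 0.0, -0.0]
ft_force: [-0.3, 0.2, -0.3]
grip_width: 0.0682
grasp_force: 0.0
```

Emit:
{"method": "apply_moves", "body": {"commands": [[0, 0, 0.8, 0], [0, 0, 0.6, 0], [0, 0, 0.3, 0], [0, 0, 0, 0], [0, 0, 0, 0]]}}

```text
clock: 39.17
eef_pos: [0.6013, -0.0423, 0.1631]
tool_rot: [0.0, 1.0, 0.0, -0.0]
ft_force: [0.5, -0.9, -0.1]
grip_width: 0.0683
grasp_force: 0.0
```

Emit:
{"method": "apply_moves", "body": {"commands": [[0, 0, 0.6, 0], [0, 0, 0.6, 0], [0, 0, 0.5, 0], [0, 0, 0.25, 0], [0, 0, 0, 0]]}}

```text
clock: 39.58
eef_pos: [0.6007, -0.0423, 0.1231]
tool_rot: [-0.0, 1.0, 0.0, -0.001]
ft_force: [-0.7, 0.2, 0.8]
grip_width: 0.069
grasp_force: 0.0
```

Emit:
{"method": "apply_moves", "body": {"commands": [[0, 0, 0, 0], [0, 0, 0, 0], [0, 0, 0, 0], [0, 0, 0, 0], [0, 0, 0, 0]], "claw": 0.43}}

```text
clock: 40.0
eef_pos: [0.6017, -0.0422, 0.1245]
tool_rot: [-0.0, 1.0, 0.0, 0.001]
ft_force: [0.7, 0.1, 0.0]
grip_width: 0.0489
grasp_force: 0.3
```

Emit:
{"method": "apply_moves", "body": {"commands": [[0, 0, 0, 0], [0, 0, 0, 0], [0, 0, 0, 0], [0, 0, 0, 0], [0, 0, 0, 0]], "claw": 0.442}}

```text
clock: 40.42
eef_pos: [0.6017, -0.0422, 0.1245]
tool_rot: [-0.0, 1.0, 0.0, 0.001]
ft_force: [0.8, 1.2, 4.5]
grip_width: 0.0478
grasp_force: 6.4
```

Emit:
{"method": "apply_moves", "body": {"commands": [[0, 0, -0.2, 0], [0, 0, -0.5, 0], [0, 0, -0.8, 0], [0, 0, -0.9, 0], [0, 0, -0.9, 0]]}}

```text
clock: 40.83
eef_pos: [0.6006, -0.0426, 0.1904]
tool_rot: [-0.0, 1.0, -0.0, -0.001]
ft_force: [-0.2, 0.2, -1.4]
grip_width: 0.0477
grasp_force: 6.3
```

Emit:
{"method": "apply_moves", "body": {"commands": [[0, 0, -0.9, 0], [0, -0.2, -0.8, 0], [0, -0.5, -0.6, 0], [0.1, -0.8, -0.3, 0], [0.3, -0.9, 0, 0]]}}

```text
clock: 41.25
eef_pos: [0.5944, -0.0905, 0.2442]
tool_rot: [-0.001, 1.0, -0.0, 0.002]
ft_force: [0.5, -0.8, -0.5]
grip_width: 0.0478
grasp_force: 6.3
```

Emit:
{"method": "apply_moves", "body": {"commands": [[0.4, -0.9, 0, 0], [0.4, -0.9, 0, 0], [0.4, -0.9, 0, 0], [0.4, -0.9, 0, 0], [0.4, -0.9, 0, 0]]}}

```text
clock: 41.67
eef_pos: [0.5525, -0.1813, 0.2421]
tool_rot: [-0.0, 1.0, -0.0, -0.0]
ft_force: [0.3, -0.4, -1.4]
grip_width: 0.0478
grasp_force: 6.3
```

Emit:
{"method": "apply_moves", "body": {"commands": [[0.4, -0.9, 0, 0], [0.4, -0.9, 0, 0], [0.4, -0.9, 0, 0], [0.4, -0.9, 0, 0], [0.1, -0.9, 0, 0]]}}

```text
clock: 42.08
eef_pos: [0.5178, -0.2713, 0.2423]
tool_rot: [0.0, 1.0, 0.0, -0.001]
ft_force: [-0.6, -0.3, 0.0]
grip_width: 0.048
grasp_force: 6.3
```

Emit:
{"method": "apply_moves", "body": {"commands": [[0, -0.9, 0, 0], [0, -0.9, 0, 0], [0, -0.9, 0, 0], [0, -0.7, 0, 0], [0, -0.4, 0, 0]]}}

```text
clock: 42.5
eef_pos: [0.5187, -0.3481, 0.2418]
tool_rot: [0.001, 1.0, -0.0, -0.0]
ft_force: [-0.1, 0.1, -1.3]
grip_width: 0.0474
grasp_force: 6.3
```

Emit:
{"method": "apply_moves", "body": {"commands": [[0, -0.4, 0, 0], [0, -0.4, 0, 0], [0, -0.2, 0, 0], [0, 0, 0, 0], [0, 0, 0, 0]]}}

```text
clock: 42.92
eef_pos: [0.5194, -0.366, 0.2419]
tool_rot: [-0.0, 1.0, 0.0, -0.0]
ft_force: [0.7, -0.2, -0.2]
grip_width: 0.0477
grasp_force: 6.3
```

Emit:
{"method": "apply_moves", "body": {"commands": [[0, -0.2, 0.6, 0], [0, -0.2, 0.9, 0], [0, -0.2, 0.9, 0], [0, -0.2, 0.9, 0], [0, -0.1, 0.9, 0]]}}

```text
clock: 43.33
eef_pos: [0.5196, -0.3839, 0.1574]
tool_rot: [-0.001, 1.0, -0.0, 0.0]
ft_force: [0.7, 0.3, -1.4]
grip_width: 0.0481
grasp_force: 6.3
```

Emit:
{"method": "apply_moves", "body": {"commands": [[0, 0, 0.9, 0], [0, 0, 0.9, 0], [0, 0, 0.9, 0], [0, 0, 0.9, 0], [0, 0, 0.6, 0]]}}

```text
clock: 43.75
eef_pos: [0.5188, -0.383, 0.0721]
tool_rot: [-0.001, 1.0, 0.001, -0.001]
ft_force: [-0.5, 0.0, -1.5]
grip_width: 0.0478
grasp_force: 6.3
```

Emit:
{"method": "apply_moves", "body": {"commands": [[0, 0, 0.3, 0], [0, 0, 0.2, 0], [0, 0, 0.1, 0], [0, 0, 0, 0], [0, 0, 0, 0]]}}

```text
clock: 44.17
eef_pos: [0.52, -0.3847, 0.063]
tool_rot: [-0.0, 1.0, -0.001, 0.001]
ft_force: [0.5, 0.0, -1.5]
grip_width: 0.0478
grasp_force: 6.3
```

Emit:
{"method": "apply_moves", "body": {"commands": [[0, 0, 0.15, 0], [0, 0, 0.1, 0], [0, 0, 0.05, 0], [0, 0, 0, 0], [0, 0, 0, 0]]}}

```text
clock: 44.58
eef_pos: [0.5193, -0.3843, 0.0558]
tool_rot: [-0.0, 1.0, 0.0, -0.0]
ft_force: [-0.2, 0.2, -0.4]
grip_width: 0.0476
grasp_force: 6.3
```

Emit:
{"method": "apply_moves", "body": {"commands": [[0, 0, 0.05, 0], [0, 0, 0, 0], [0, 0, 0, 0], [0, 0, 0, 0], [0, 0, 0, 0]]}}

```text
clock: 45.0
eef_pos: [0.5195, -0.3845, 0.0555]
tool_rot: [-0.0, 1.0, -0.0, 0.0]
ft_force: [-2.3, 0.7, 5.4]
grip_width: 0.0477
grasp_force: 6.6
```

Emit:
{"method": "apply_moves", "body": {"commands": [[0, 0, 0, 0], [0, 0, 0, 0], [0, 0, 0, 0], [0, 0, 0, 0], [0, 0, 0, 0]], "claw": 0.25}}

```text
clock: 45.42
eef_pos: [0.5193, -0.3842, 0.0545]
tool_rot: [-0.0, 1.0, 0.0, -0.0]
ft_force: [0.3, -0.6, 0.8]
grip_width: 0.0639
grasp_force: 0.0
```

Emit:
{"method": "apply_moves", "body": {"commands": [[0, 0, -0.4, 0], [0, 0, -0.8, 0], [0, 0, -1, 0], [0, 0, -1, 0], [0, 0, -1, 0]]}}

```text
clock: 45.83
eef_pos: [0.5194, -0.3843, 0.1403]
tool_rot: [-0.0, 1.0, -0.0, 0.0]
ft_force: [-0.4, 0.9, -0.0]
grip_width: 0.064
grasp_force: 0.0
```

Emit:
{"method": "apply_moves", "body": {"commands": [[0, 0, -1, 0], [0, 0, -1, 0], [0, 0.4, -1, 0], [0, 0.8, -0.8, 0], [-0.4, 1, -0.4, 0]]}}

```text
clock: 46.25
eef_pos: [0.5271, -0.3417, 0.2265]
tool_rot: [0.001, 1.0, -0.001, 0.002]
ft_force: [1.4, -0.2, -0.0]
grip_width: 0.0639
grasp_force: 0.0
```

Emit:
{"method": "apply_moves", "body": {"commands": [[-0.4, 1, 0, 0], [-0.4, 1, 0, 0], [-0.4, 1, 0, 0], [-0.4, 1, 0, 0], [-0.4, 1, 0, 0]], "claw": 0.2}}

```text
clock: 46.67
eef_pos: [0.5676, -0.2394, 0.2237]
tool_rot: [-0.0, 1.0, -0.0, 0.0]
ft_force: [0.2, -0.1, -0.7]
grip_width: 0.0684
grasp_force: 0.0
```

Emit:
{"method": "apply_moves", "body": {"commands": [[-0.4, 1, 0, 0], [-0.4, 1, 0, 0], [-0.4, 1, 0, 0], [-0.4, 1, 0, 0], [-0.1, 0.7, 0, 0]]}}

```text
clock: 47.08
eef_pos: [0.6023, -0.1444, 0.2234]
tool_rot: [-0.001, 1.0, 0.0, 0.001]
ft_force: [0.2, 0.3, -0.0]
grip_width: 0.0683
grasp_force: 0.0
```

Emit:
{"method": "apply_moves", "body": {"commands": [[0, 0.4, 0, 0], [0, 0.2, 0, 0], [0, 0, 0, 0], [0, 0, 0, 0], [0, 0, 0, 0]]}}

```text
clock: 47.5
eef_pos: [0.601, -0.1354, 0.223]
tool_rot: [0.001, 1.0, -0.0, 0.0]
ft_force: [0.2, 0.6, 1.0]
grip_width: 0.0685
grasp_force: 0.0
```

```bash
python3 - <<'E'
from h import *
s=snap('scene');c=snap('wrist')
print(bot.get_obs()['eef_pos'].round(4))
for b in blob(s['image'],(0,150,80),(5,255,255),(220,250,300,310))[:1]:
    p=cv2.minAreaRect(b);print('red',p[:2],onz(s,*p[0],.132))
cv2.imwrite('pics/m8.png',np.hstack([cv2.resize(c['image'],(400,300)),cv2.resize(s['image'][180:390,90:370],(400,300))]))
E
```

```text
[ 0.6011 -0.1353  0.2229]
red ((255.4000244140625, 273.7000427246094), (21.913463592529297, 21.466251373291016)) [ 0.60651202 -0.12979502  0.132     ]
```

View pics/m8.png

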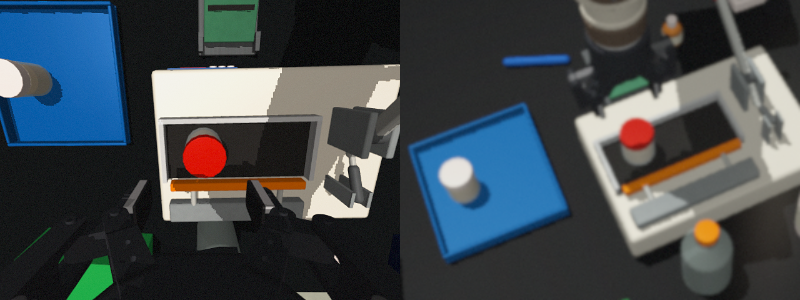

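White stands in the blue tray and red hasn't moved. I go down on red.

Emit:
{"method": "apply_moves", "body": {"commands": [[0, 0.15, 0.6, 0], [0, 0.15, 0.7, 0], [0, 0, 0.7, 0], [0, 0, 0.6, 0], [0, 0, 0.6, 0]]}}

```text
clock: 48.02
eef_pos: [0.601, -0.129, 0.1582]
tool_rot: [0.0, 1.0, -0.0, -0.0]
ft_force: [0.6, -0.5, -0.7]
grip_width: 0.0685
grasp_force: 0.0
```

Emit:
{"method": "apply_moves", "body": {"commands": [[0, 0, 0.6, 0], [0, 0, 0.5, 0], [0, 0, 0.4, 0], [0, 0, 0.3, 0], [0, 0, 0, 0]]}}

```text
clock: 48.43
eef_pos: [0.6005, -0.1284, 0.1214]
tool_rot: [0.0, 1.0, 0.0, -0.001]
ft_force: [-0.2, 0.7, 0.2]
grip_width: 0.0682
grasp_force: 0.0
```

Emit:
{"method": "apply_moves", "body": {"commands": [[0, 0, 0, 0], [0, 0, 0, 0], [0, 0, 0, 0], [0, 0, 0, 0], [0, 0, 0, 0]], "claw": 0.43}}

```text
clock: 48.85
eef_pos: [0.6017, -0.1285, 0.1236]
tool_rot: [-0.0, 1.0, -0.0, 0.001]
ft_force: [-0.4, -0.9, 0.7]
grip_width: 0.0485
grasp_force: 0.4
```

Emit:
{"method": "apply_moves", "body": {"commands": [[0, 0, 0, 0], [0, 0, 0, 0], [0, 0, 0, 0], [0, 0, 0, 0], [0, 0, 0, 0]], "claw": 0.442}}

```text
clock: 49.27
eef_pos: [0.6017, -0.1286, 0.1236]
tool_rot: [-0.0, 1.0, -0.0, 0.001]
ft_force: [-0.2, -0.7, 4.5]
grip_width: 0.0479
grasp_force: 6.5
```

Emit:
{"method": "apply_moves", "body": {"commands": [[0, 0, -0.2, 0], [0, 0, -0.5, 0], [0, 0, -0.8, 0], [0, 0, -0.9, 0], [0, 0, -0.9, 0]]}}

```text
clock: 49.68
eef_pos: [0.6007, -0.1278, 0.1893]
tool_rot: [-0.0, 1.0, 0.0, -0.001]
ft_force: [0.9, -0.7, -0.8]
grip_width: 0.0477
grasp_force: 6.4
```

Emit:
{"method": "apply_moves", "body": {"commands": [[0.3, -0.3, -0.7, 0], [0.4, -0.6, -0.4, 0], [0.4, -0.8, -0.2, 0], [0.5, -0.9, 0, 0], [0.5, -0.9, 0, 0]]}}

```text
clock: 50.1
eef_pos: [0.5584, -0.1992, 0.2151]
tool_rot: [-0.0, 1.0, 0.0, -0.0]
ft_force: [-1.2, -0.1, 0.7]
grip_width: 0.0478
grasp_force: 6.4
```

Emit:
{"method": "apply_moves", "body": {"commands": [[0.5, -0.9, 0, 0], [0.5, -0.9, 0, 0], [0.4, -0.9, 0, 0], [0.3, -0.9, 0, 0], [0.2, -0.6, 0, 0]]}}

```text
clock: 50.52
eef_pos: [0.5197, -0.2842, 0.2146]
tool_rot: [0.001, 1.0, 0.0, -0.001]
ft_force: [-0.4, 0.1, -1.3]
grip_width: 0.0475
grasp_force: 6.4
```

Emit:
{"method": "apply_moves", "body": {"commands": [[0.1, -0.4, 0, 0], [0, -0.3, 0, 0], [0, 0, 0, 0], [0, 0, 0, 0], [0, 0, 0, 0]]}}

```text
clock: 50.93
eef_pos: [0.5197, -0.2956, 0.2147]
tool_rot: [-0.001, 1.0, 0.0, -0.0]
ft_force: [0.3, -0.6, -1.3]
grip_width: 0.0476
grasp_force: 6.4
```

Down from 0.2147 to about 0.058, then gently.

Emit:
{"method": "apply_moves", "body": {"commands": [[0, -0.1, 0.6, 0], [0, 0, 0.9, 0], [0, 0, 0.9, 0], [0, 0, 0.9, 0], [0, 0, 0.9, 0]]}}

```text
clock: 51.35
eef_pos: [0.5199, -0.2973, 0.1303]
tool_rot: [-0.001, 1.0, 0.0, 0.0]
ft_force: [-0.4, -0.1, -1.0]
grip_width: 0.0484
grasp_force: 6.4
```

Emit:
{"method": "apply_moves", "body": {"commands": [[0, 0, 0.9, 0], [0, 0, 0.8, 0], [0, 0, 0.7, 0], [0, 0, 0.5, 0], [0, 0, 0.4, 0]]}}

```text
clock: 51.77
eef_pos: [0.5194, -0.2973, 0.0638]
tool_rot: [-0.001, 1.0, 0.0, -0.001]
ft_force: [0.8, 0.0, -0.6]
grip_width: 0.0477
grasp_force: 6.4
```

Emit:
{"method": "apply_moves", "body": {"commands": [[0, 0, 0.15, 0], [0, 0, 0.05, 0], [0, 0, 0, 0], [0, 0, 0, 0], [0, 0, 0, 0]]}}

```text
clock: 52.18
eef_pos: [0.52, -0.2987, 0.0619]
tool_rot: [-0.0, 1.0, -0.0, 0.001]
ft_force: [-1.0, -0.3, -0.3]
grip_width: 0.0477
grasp_force: 6.4
```

Emit:
{"method": "apply_moves", "body": {"commands": [[0, 0, 0.15, 0], [0, 0, 0.1, 0], [0, 0, 0.05, 0], [0, 0, 0, 0], [0, 0, 0, 0]]}}

```text
clock: 52.6
eef_pos: [0.5193, -0.2983, 0.0548]
tool_rot: [-0.0, 1.0, 0.0, -0.0]
ft_force: [0.2, 0.0, -0.4]
grip_width: 0.0481
grasp_force: 6.4
```

Emit:
{"method": "apply_moves", "body": {"commands": [[0, 0, 0.05, 0], [0, 0, 0, 0], [0, 0, 0, 0], [0, 0, 0, 0], [0, 0, 0, 0]]}}

```text
clock: 53.02
eef_pos: [0.5194, -0.2984, 0.0546]
tool_rot: [-0.0, 1.0, -0.0, 0.0]
ft_force: [-1.9, 0.7, 6.4]
grip_width: 0.0478
grasp_force: 6.8
```

Emit:
{"method": "apply_moves", "body": {"commands": [[0, 0, 0, 0], [0, 0, 0, 0], [0, 0, 0, 0], [0, 0, 0, 0], [0, 0, 0, 0]], "claw": 0.27}}

```text
clock: 53.43
eef_pos: [0.5193, -0.2983, 0.0536]
tool_rot: [-0.0, 1.0, 0.0, -0.0]
ft_force: [1.0, 0.5, 0.5]
grip_width: 0.0623
grasp_force: 0.0
```

Emit:
{"method": "apply_moves", "body": {"commands": [[0, 0, -0.4, 0], [0, 0, -0.8, 0], [0, 0, -1, 0], [0, 0, -1, 0], [0, 0, -1, 0]]}}

```text
clock: 53.85
eef_pos: [0.5193, -0.2983, 0.1393]
tool_rot: [-0.0, 1.0, -0.0, 0.0]
ft_force: [-0.5, 0.4, 0.4]
grip_width: 0.0625
grasp_force: 0.0
```

Emit:
{"method": "apply_moves", "body": {"commands": [[0.5, 0, -1, 0], [1, 0, -1, 0], [1, 0, -1, 0], [1, 0, -0.5, 0], [0.5, 0, 0, 0]]}}

```text
clock: 54.27
eef_pos: [0.4389, -0.2992, 0.2115]
tool_rot: [0.0, 1.0, -0.002, 0.002]
ft_force: [0.9, 0.3, -0.4]
grip_width: 0.0623
grasp_force: 0.0
```

Emit:
{"method": "apply_moves", "body": {"commands": [[0.5, 0, 0, 0], [0, 0, 0, 0], [0, 0, 0, 0], [0, 0, 0, 0], [0, 0, 0, 0]]}}

```text
clock: 54.68
eef_pos: [0.4299, -0.2982, 0.207]
tool_rot: [-0.0, 1.0, 0.0, -0.0]
ft_force: [-0.9, 0.8, -0.7]
grip_width: 0.0621
grasp_force: 0.0
```

```bash
python3 - <<'E'
from h import *
s=snap('scene','s9.png');c=snap('wrist')
b=blob(s['image'],(0,150,80),(5,255,255),(90,250,350,350))[0];p=cv2.minAreaRect(b)[0];print('red',p,onz(s,*p,.063))
print(onz(s,145.5+0,302,.063))
b=blob(s['image'],(0,150,60),(8,255,255),(300,150,350,200));print([np.round(cv2.minAreaRect(x)[0],1) for x in b])
cv2.imwrite('pics/m9.png',np.hstack([cv2.resize(c['image'],(400,300)),cv2.resize(s['image'][120:390,90:450],(400,300))]))
E
```

```text
red (169.0, 288.0) [ 0.52506877 -0.29766547  0.063     ]
[ 0.53633215 -0.3527521   0.063     ]
[array([323.4, 169.9])]
```

View pics/m9.png

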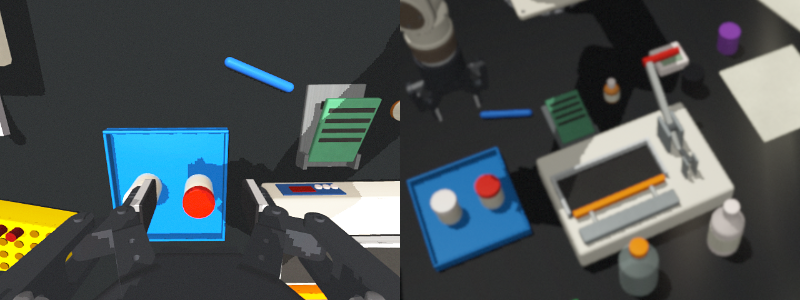

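Both jars stand upright in the blue tray (mosaic (443,205) and (487,187)). The lever and pedal are up, and the robot is clear.

```bash
python3 -c "
from workcell import bot
print(bot.job_done())"
```

```text
the job is handed in; nothing more can be done
None
```

The job is handed in with every step done: red and white (the only two jars present) now stand upright in the blue tray, with the lever and pedal up; the hand-in returned no verdict.

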